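Weigh the drying tray with the lifter

ROBOT

A 6-joint arm with a two-finger parallel gripper is mounted at the origin on the work surface. World frame = base frame: x ahead of the robot, y to its left, z up, the work surface at z = 0. Lengths are in m, angles in rad, forces in N, time in s.
With the tool pointing down it reaches from about 0.3 to 0.875 m from the base axis. Payload 6.4 kg.
Tool frame: the origin (TCP) lies between the finger pads; the fingertips stand 25 mm ahead of it and the grasp point (between the pads) lies 6 mm ahead of it; y points along the fingers, x is the direction in which the jaws open and shut, and the axes are right-handed (so a half turn about y gives the same grasp; the last joint's range is limited). The gripper opens to 85 mm and grips with 20 to 120 N. Pads are 22 mm wide; open, the fingers measure 114 mm over their backs; the gripper's body (76 mm by 85 mm) begins 54 mm behind the grasp point. The pads swing forward as they close: fully open they stand 13 mm farther back than shut.
Start: joints at [0.97, 0.181, 1.607, -0, 1.354, -0.206], TCP at [0.221, 0.531, 0.256] pointing down, gripper open.
Joint ranges: [-2.99, 2.99], [-0.89, 2.07], [0.3, 2.58], [-1.14, 4.28], [0, 2.63], [-3.12, 3.12]. Speed limits (rad/s): [2.57, 2.57, 3.01, 3.14, 3.14, 3.14].

INTERFACE

Orientations are given as a unit quaternion [w, x, y, z].
In Python, from bench import ctrl, vision, ticket, find_in, regions_of, pinpoint gives the robot as it stands.
- The arm moves only by the tool apply_moves, never from a script. Its argument "increments" is a list of rows, each an object of numbers: "x", "y", "z": the shift along the tool's x, y, z in cm; "ax", "ay", "az": the turn, a rotation vector about the tool's x, y, z in rad; "grip": the closure, from 0 (fully open) to 1 (shut). A call has 1 to 12 rows; each row is the pose to reach, as a shift and turn from the pose measured when the call began, along the tool's axes at that moment; what a row does not reach only later rows make up. A row lasts 1/8 s, in which the tool goes at most 62.5 mm and 10.7 degrees, less where a joint would pass 70% of its speed; a pose out of reach is approached as far as the arm can. A call with a gripper value outside its range is refused whole. The fingers move at their own pace and stop on an object; the grip force is fixed at half the most. Time passes only in rows, so rows that repeat a pose let the fingers close. It gives the time, the measured TCP pose, the force and the opening at its end, in the units of the state.
- ctrl.get_obs(): the state, without advancing time (a new reading comes with each control period).
- vision.camera(name): name is "side" or "top" or "wrist"; returns the picture (480x640x3 uint8, red, green, blue); there is no depth.
- vision.camera_params(name): a dict with "intrinsics" (3x3 intrinsics, pixels), "R" (3x3) and "t" (3): a world point X has camera coordinates R X + t. Camera axes: x right, y down, z forward; pixel columns grow to the right and rows downward; lengths in m; the calibration is good to about 2 mm. A picture is of the moment at which its call begins: read the wrist's pose just before it. camera_params takes no time and is no camera call; for the wrist camera it gives the pose at the moment of the call.
- ticket.hand_in(): hands the job in, once; it reports no verdict.
Trained networks look in the newest picture that a camera, given by its name, has taken for a name from the list of things; names that differ only in an ending like _2 or _b are one class to them, and where a whole thing is asked for, a point or a joint stands for the part that bears it (a point fixed in the world has none). Each returns a list of dicts, best first, with "p" (0 to 1); they miss things now and then, are a little off and sometimes report something else, mostly with a low value. They report only what shows in the picture. A call takes as long as a camera call. They do not tell look-alikes from the thing itself.
- find_in(camera, query): "rect" ([centre column, centre row, width, height] in pixels, round what is visible of it).
- regions_of(camera, query): "mask" (480x640 bool, what is visible of it) and "rect" ([centre column, centre row, width, height] in pixels, round what is visible of it).
- pinpoint(camera, query): "xy" ([column, row] in pixels: a listed point, or the origin of a listed thing).
The state is a dict: "time_s": time; "q": joint angles; "dq": joint speeds; "joint_efforts": joint torques, N m; "eef_pos": TCP position; "eef_rot": TCP orientation; "wrist_force": force on the tool from outside, world axes, zero at the start; "torque": the same for the moment, N m; "opening": opening from 0.0 (shut) to 1.0 (fully open).
Only numpy, scipy, OpenCV 4.12 (cv2) and the standard library are available. Lean on these libraries where they do the work, as an engineer would, in place of code of your own. Each camera call takes 0.05 s, during which the arm holds its last target.

TASK

Pick up the flat lifter from its shallow dish, slide it under the hot aluminium tray beneath the dryer's lamp head, and set the tray, with the stone slice still in it, gently on the middle of the balance pan. Then lay the lifter's blade flat in its dish again and leave the balance to settle. Never touch the tray or the stone with the fingers, keep the tray level, and leave the glassware and boxes where they stand.

Things in the scene. Friction and masses are not known exactly. Their poses are not given: they have to be found in the camera images.
- lifter: Loose flat lifter, 184 mm long, 0.2 kg. Origin: centre of blade underside, +x to its free leading edge, z up. Steel blade x -50 to 50, 56 wide, 3 mm thick. A steep neck at x -48 to -62 rises to the grip: upright flat black bar 14 mm thick in y, x -62 to -134, z 34 to 60 (middle x -98, z 47); grip its flat sides at any lean along x. Stands on its blade by itself; starts in rest.
- tray: Loose hot aluminium tray, 0.12 kg, 90 (x) by 96 (y) mm, 24 tall. Origin: centre of underside, x along its runners, z up. Two runners along the y sides, 6 wide, 12 tall, leave a tunnel along x under the floor, 80 wide and 12 high, for the lifter's blade. Floor z 12 to 15, rim to 24. Starts on the dryer's plate within 12 mm of its middle, its +x within 0.12 rad of the dryer's +x.
- core: Loose grey stone slice, a disc 52 mm in diameter and 18 mm tall, 0.085 kg, lying flat in the tray. Origin: centre of its underside.
- dryer: Fixed dryer. Origin: on the bench under the plate's middle, +x from open front to back. Base x -90 to 110, y +-115; plate at z 40. Box closes the back: x 70 to 115, to z 109. Lamp head over the front: x -117 to -57, y +-118, z 215 to 260, on 14 mm posts at x -72, y +-105. The tray is reached only from the front, under the lamp head: lean the gripper back out of the front, about 40 degrees.
- plate (a point): Middle of the dryer's plate surface, 40 mm above the bench.
- balance: Fixed laboratory balance. Origin: on the bench below the pan's centre. White housing from x = -110 to +70, y = +-75, 40 mm tall; the display is at its -x end. Above it is the round steel pan, 132 mm in diameter, its top 62 mm above the bench.
- pan_centre (a point): Centre of the top of the balance pan; sinks with the pan.
- pan (a joint): How far the pan has sunk under load, in m: 0 empty, range 0 to 0.008; spring of 500 N/m, so the tray with the stone sinks it about 4 mm.
- rest: Fixed shallow dark dish in which the lifter's blade lies: 150 (x) by 100 (y) mm outside, walls 4 mm thick and 12 mm tall, floor 4 mm thick. Origin: centre of its underside. The lifter's grip stands out over a wall.
- rest_floor (a point): Middle of the dish's inner floor, 4 mm above the bench.
- reagent_bottle: Bystander: capped amber bottle, 66 mm diameter, 150 mm tall. Origin: centre of its underside. Leave it alone.
- flask: Bystander: stoppered conical glass flask, 72 mm diameter, 123 mm tall. Origin: centre of its underside. Leave it alone.
- jar: Bystander: white screw-top jar, 68 mm diameter, 90 mm tall. Origin: centre of its underside. Leave it alone.
- beaker: Bystander: glass beaker, 68 mm diameter, 90 mm tall. Origin: centre of its underside. Leave it alone.
- dishes: Bystander: stack of three clear flat dishes, 90 mm diameter, 43 mm tall. Origin: centre of its underside. Leave it alone.
- slide_box: Bystander: wooden box of slides, 90 by 60 mm, 35 mm tall. Origin: centre of its underside. Leave it alone.
Things that resemble listed ones, but are neither listed nor needed, are in the scene too. What is shaped like the balance but pink is not meant. There is more than one size of the rest; the one meant has the size given above.

How it is judged:
On the way, in this order (a step that is already met when the one before it is completed fails the run):
1. the tray is carried on the lifter, clear of the dryer's plate (contact force between lifter and tray above 0.5 N and contact force between tray and dryer below 0.05 N and height (world z) of tray above 0.045 m), for 0.2 s.
2. the tray stands on the middle of the balance pan, free of the lifter (horizontal distance between tray and pan_centre below 0.02 m and value of joint pan above 0.002 m and contact force between lifter and tray below 0.05 N), for 0.3 s.
At the end, for the whole second after the job is handed in: The tray stands level on the balance pan within 20 mm of its centre, its whole weight on the pan and the pan still, with the stone slice flat in it; the lifter lies at rest with its blade flat on the floor of its dish (blade centre within 35 mm of the dish's middle) (all of step 2 and z of tray in the frame of pan_centre below 0.004 m and angle between each of tray, lifter's own z axis and vertical below 0.06 rad and value of joint pan below 0.0078 m and velocity of joint pan between -0.005 and 0.005 m/s and linear speed of each of tray, lifter below 0.01 m/s and z of core in the frame of tray between 0.012 and 0.02 m and horizontal distance between core and tray below 0.035 m and horizontal distance between lifter and rest_floor below 0.035 m and z of lifter in the frame of rest_floor below 0.004 m); the robot touches nothing.
It fails at once if the fingers touch the hot tray or the stone (contact force between the fingers and tray above 0.5 N or contact force between the fingers and core above 0.5 N).
It fails at once if the tray tips more than 17 degrees (angle between tray's own z axis and vertical above 0.3 rad).
It fails at once if the stone leaves the tray (horizontal distance between core and tray above 0.04 m or z of core in the frame of tray above 0.04 m).
It fails at once if the tray is dropped or banged on the balance (over 15 N) (contact force between tray and balance above 15 N).
It fails at once if glassware or a box is moved more than 20 mm or knocked over (distance of any of reagent_bottle, flask, jar, beaker, dishes, slide_box from where it was at the start of the episode above 0.02 m or angle between any of reagent_bottle, flask, jar, beaker, dishes, slide_box's own z axis and vertical above 0.3 rad).
It also fails if it takes over 67 s, if anything falls off the work surface, if the arm or the gripper's body presses on something with over 40 N, if the wrist force passes 120 N, or if a joint passes its speed limit or range.

## Working session

There is one attempt and no reset: what is moved stays moved. The work goes in short steps, Python scripts to look and compute and a tool call to move; the robot and the scene stay as the last step left them, time stands still between calls to the robot, and variables do not carry over. Pictures are saved under pics/ and viewed, and the job is handed in when it is done.

Besides the shell and the picture viewer there is one more tool, called by a JSON object that holds its "fn" and its "kwargs". apply_moves: Moves the arm, as the interface text tells. Its arguments: {"type":"object","properties":{"increments":{"type":"array","items":{"type":"object","properties":{"x":{"type":"number"},"y":{"type":"number"},"z":{"type":"number"},"ax":{"type":"number"},"ay":{"type":"number"},"az":{"type":"number"},"grip":{"type":"number"}}}}},"required":["increments"]}

```bash
ls; mkdir -p pics
python3 - <<'E'
from bench import ctrl, vision
import cv2
for n in ("side","top","wrist"):
    cv2.imwrite(f"pics/{n}0.png", vision.camera(n)[:,:,::-1])
    p=vision.camera_params(n); print(n,p)
print(ctrl.get_obs())
E
```

```text
pics
side {'intrinsics': array([[553.32150966,   0.        , 324.55587294],
       [  0.        , 553.32150966, 241.61387826],
       [  0.        ,   0.        ,   1.        ]]), 'R': array([[ 0.99626155, -0.08628111, -0.00430079],
       [-0.06991053, -0.77598882, -0.62686032],
       [ 0.05074884,  0.6248175 , -0.77911979]]), 't': array([-0.50530881, -0.00832254,  1.47775357])}
top {'intrinsics': array([[525.02902105,   0.        , 315.4675283 ],
       [  0.        , 525.02902105, 232.56012539],
       [  0.        ,   0.        ,   1.        ]]), 'R': array([[ 0.0259255 , -0.99958469,  0.01258257],
       [-0.98672768, -0.02760633, -0.1600199 ],
       [ 0.1603008 , -0.00826697, -0.98703359]]), 't': array([-0.14350725,  0.53374094,  1.55038901])}
wrist {'intrinsics': array([[396.23387719,   0.        , 320.17760065],
       [  0.        , 396.23387719, 234.08819203],
       [  0.        ,   0.        ,   1.        ]]), 'R': array([[ 0.38446495,  0.923139  , -0.00104345],
       [ 0.87310928, -0.36326126,  0.32514835],
       [ 0.29977808, -0.12591919, -0.94566245]]), 't': array([-0.5740055 , -0.04178253,  0.38067416])}
{'time_s': 0.15, 'q': array([ 9.69670934e-01,  1.81368903e-01,  1.60775815e+00, -2.65249909e-05,
        1.35377407e+00, -2.06287359e-01]), 'dq': array([ 3.65405656e-04, -7.27897037e-04, -2.17229209e-03, -2.83528602e-05,
        1.33651301e-03, -1.18473022e-03]), 'joint_efforts': array([ 3.77495271e-04, -4.45259678e+01, -3.51691675e+01, -1.24397061e-04,
        5.88790368e-03, -3.50632683e-05]), 'eef_pos': array([0.22094673, 0.53044994, 0.25560166]), 'eef_rot': array([-0.58817554,  0.58853717,  0.39179416, -0.39264598]), 'wrist_force': array([-0.1195421 , -0.61871331, -0.21411034]), 'torque': array([-0.01079687,  0.01391333,  0.00189295]), 'opening': 0.9970308410952828}
```

View pics/side0.png

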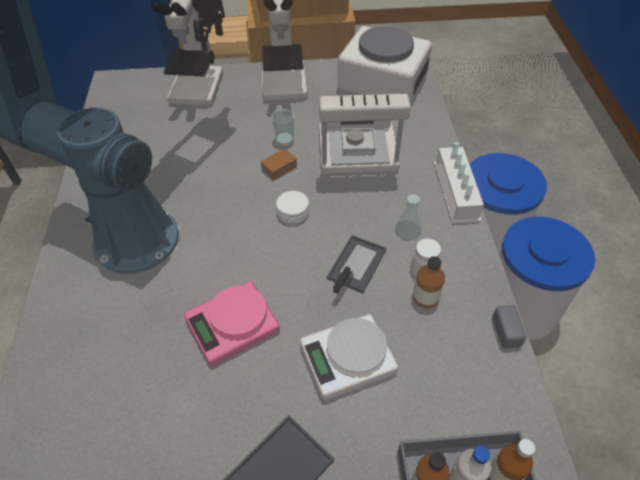

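View pics/top0.png

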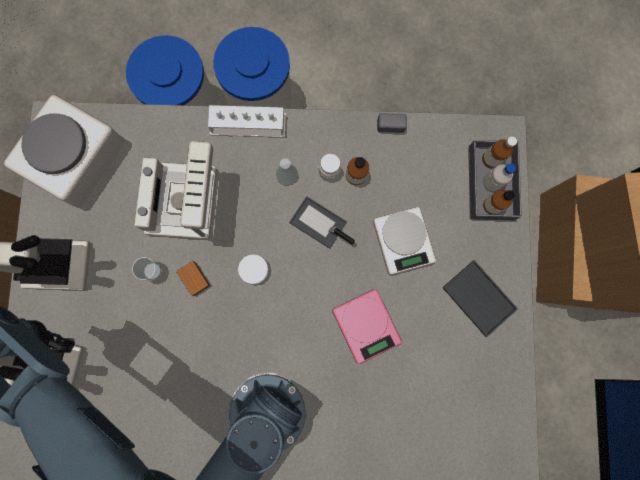

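View pics/wrist0.png

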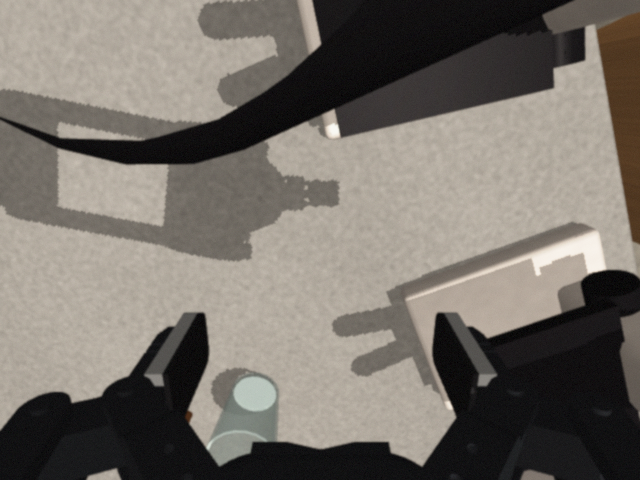

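```bash
cat > h.py <<'E'
import numpy as np, cv2
from bench import ctrl, vision, ticket, find_in, regions_of, pinpoint
from scipy.spatial.transform import Rotation as Ro
P={}
def par(n):
    if n=='wrist': return vision.camera_params(n)
    if n not in P: P[n]=vision.camera_params(n)
    return P[n]
def ray(n,uv,p=None):
    p=p or par(n); d=np.linalg.inv(p['intrinsics'])@np.array([uv[0],uv[1],1.])
    R=p['R']; return -R.T@p['t'], R.T@d
def onz(n,uv,z,p=None):
    o,d=ray(n,uv,p); return o+d*(z-o[2])/d[2]
def proj(n,X,p=None):
    p=p or par(n); X=np.atleast_2d(X); c=X@p['R'].T+p['t']; c=c@p['intrinsics'].T
    return c[:,:2]/c[:,2:]
def tri(uvs):
    A=np.zeros((3,3));b=np.zeros(3)
    for n,uv in uvs:
        o,d=ray(n,uv); d/=np.linalg.norm(d); M=np.eye(3)-np.outer(d,d); A+=M;b+=M@o
    return np.linalg.solve(A,b)
def rot(q): return Ro.from_quat([q[1],q[2],q[3],q[0]]).as_matrix()
E
python3 - <<'E'
from h import *
np.set_printoptions(precision=4,suppress=True)
for n in ("side","top"): cv2.imwrite(f"pics/x.png",vision.camera(n))
for q in ("lifter","tray","plate","pan_centre","rest_floor","core","rest","balance","dryer"):
    r={n:pinpoint(n,q) for n in("side","top")}
    for n in r: print(q,n,[(np.round(a['xy'],1),round(a['p'],2)) for a in r[n]][:3])
    if r['side'] and r['top']: print('   ',tri([(n,r[n][0]['xy']) for n in r]))
for q in ("reagent_bottle","flask","jar","beaker","dishes","slide_box"):
    r=pinpoint("top",q)
    if r: print(q, onz("top",r[0]['xy'],0), r[0]['p'])
print(ctrl.get_obs()['time_s'])
for n,c in (("side",[(300,80,420,190),(290,230,450,400)]),("top",[(130,130,230,250),(270,180,450,290)])):
    im=vision.camera(n)[:,:,::-1]
    for i,(a,b,c2,d) in enumerate(c):
        cv2.imwrite(f"pics/{n}_crop{i}.png",cv2.resize(im[b:d,a:c2],None,fx=5 if i else 6,fy=5 if i else 6,interpolation=cv2.INTER_CUBIC)[:600,:800])
E
```

```text
lifter side [(array([360.5, 260.5]), 0.81)]
lifter top [(array([316.4, 219.9]), 0.86)]
    [ 0.5862 -0.1311  0.0054]
tray side [(array([356.4, 143.3]), 0.61)]
tray top [(array([181.9, 195.8]), 0.65)]
    [0.6343 0.2834 0.0379]
plate side [(array([359.2, 143.1]), 0.59)]
plate top [(array([182.8, 201. ]), 0.8)]
    [0.6307 0.281  0.0369]
pan_centre side [(array([242.6, 311.1]), 0.9), (array([356.2, 345.5]), 0.61)]
pan_centre top [(array([406.8, 235.8]), 0.75), (array([363.4, 319.5]), 0.74), (array([356.8, 177.4]), 0.51)]
    [ 0.4081 -0.3925  0.2792]
rest_floor side [(array([275.4, 473.9]), 0.95), (array([360.5, 264.5]), 0.93)]
rest_floor top [(array([480.1, 295.5]), 0.88), (array([316.8, 221.1]), 0.73)]
    [ 0.3585 -0.6384  0.0084]
core side [(array([351.6, 141.6]), 0.64), (array([411.3, 232.7]), 0.16)]
core top [(array([177.9, 199.5]), 0.44), (array([184.1, 204.3]), 0.42)]
    [0.6221 0.2954 0.0355]
rest side [(array([360.3, 263.8]), 0.89), (array([277.6, 475.9]), 0.76), (array([360. , 144.2]), 0.18)]
rest top [(array([317.2, 225.3]), 0.95), (array([480.9, 297. ]), 0.76)]
    [ 0.5787 -0.1339 -0.0068]
balance side [(array([240.7, 323.9]), 0.86), (array([355.9, 359. ]), 0.74), (array([278. , 168.6]), 0.23)]
balance top [(array([362.4, 317. ]), 0.6), (array([400.9, 232.9]), 0.57)]
    [ 0.2847 -0.2808 -0.0105]
dryer side [(array([357., 155.]), 0.96), (array([355.1, 355.4]), 0.18)]
dryer top [(array([182.4, 204.3]), 0.59)]
    [ 0.6308  0.2967 -0.0241]
reagent_bottle [ 0.7333 -0.2558  0.    ] 0.92
flask [ 0.7322 -0.03    0.    ] 0.57
jar [ 0.7393 -0.1691  0.    ] 0.87
beaker [0.4164 0.3715 0.    ] 0.72
dishes [0.4308 0.0548 0.    ] 0.96
slide_box [0.3869 0.2469 0.    ] 0.92
1.45
```

View pics/side_crop0.png

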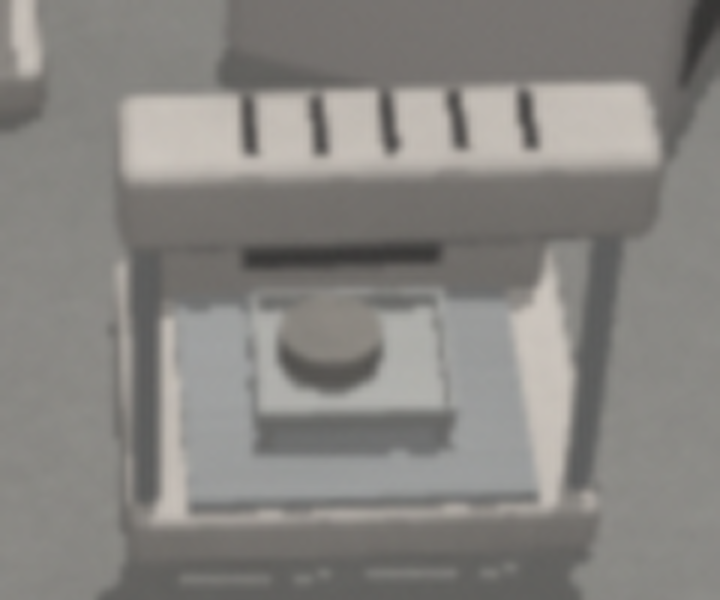

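View pics/top_crop0.png

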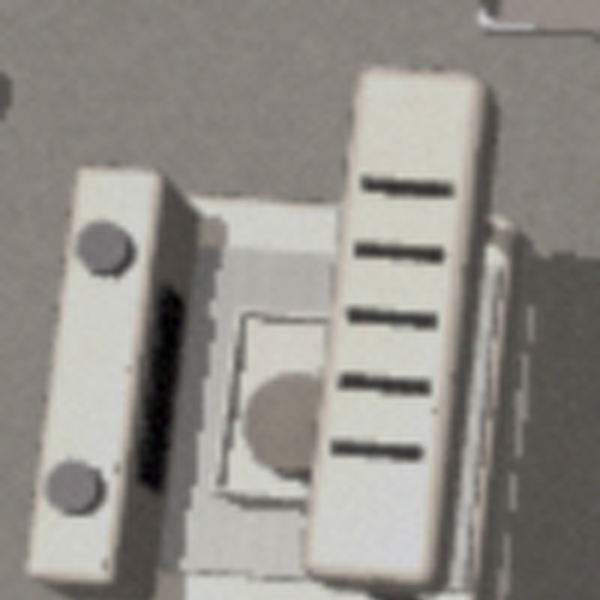

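View pics/side_crop1.png

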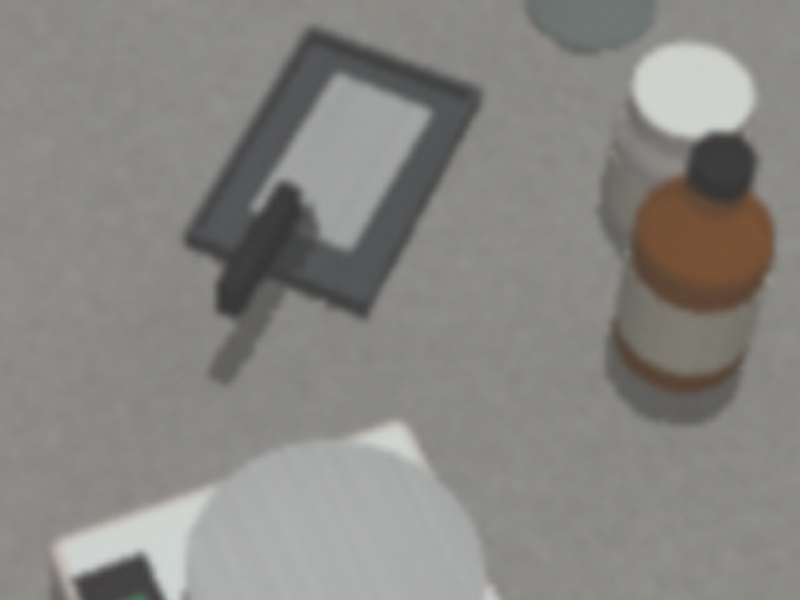

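View pics/top_crop1.png

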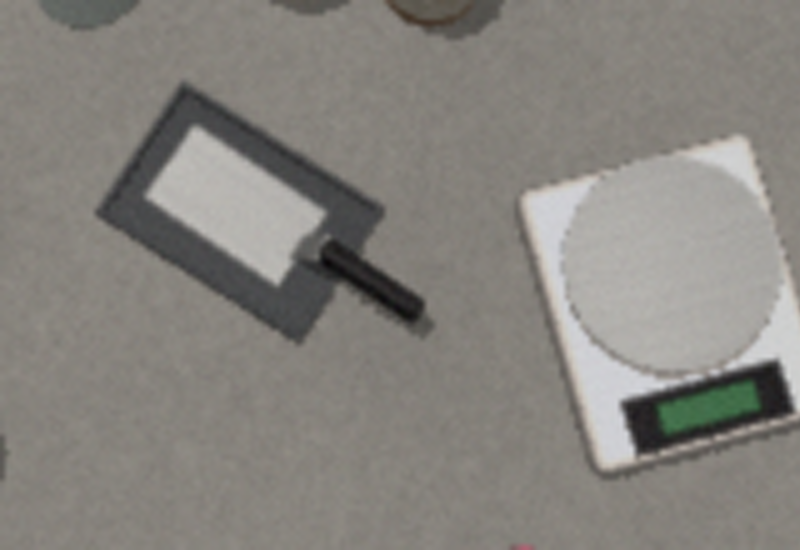

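```bash
cat > fit.py <<'E'
from h import *
from scipy.optimize import least_squares
np.set_printoptions(precision=4,suppress=True)
CR={'s0':('side',300,80,6),'t0':('top',130,130,6),'s1':('side',290,230,5),'t1':('top',270,180,5)}
def px(c,p):
    n,a,b,s=CR[c]; return n,np.array([a+(p[0]+.5)/s-.5,b+(p[1]+.5)/s-.5])
def fit(name,obs,g,zf=0):
    # obs: list (crop, pix, local xyz)
    def f(v):
        R=np.array([[np.cos(v[2]),-np.sin(v[2])],[np.sin(v[2]),np.cos(v[2])]])
        r=[]
        for c,p,l in obs:
            n,uv=px(c,p); X=np.r_[R@np.array(l[:2])+v[:2],l[2]]
            r+=list(proj(n,X)[0]-uv)
        return np.array(r)
    s=least_squares(f,g,loss='soft_l1'); print(name,s.x,np.degrees(s.x[2])); print(f(s.x).reshape(-1,2).round(1).tolist()); return s.x
z=.007
fit('lifter',[('t1',(195,125),(.05,-.028,z)),('t1',(147,197),(.05,.028,z)),('t1',(327,213),(-.05,-.028,z)),('t1',(282,285),(-.05,.028,z)),
 ('s1',(433,110),(.05,-.028,z)),('s1',(343,75),(.05,.028,z)),('s1',(350,250),(-.05,-.028,z)),('s1',(255,200),(-.05,.028,z))],[.58,-.13,1.0])
z=.012
fit('rest',[('t1',(185,85),(.075,-.05,z)),('t1',(97,212),(.075,.05,z)),('t1',(383,212),(-.075,-.05,z)),('t1',(300,342),(-.075,.05,z)),
 ('s1',(480,95),(.075,-.05,z)),('s1',(312,30),(.075,.05,z)),('s1',(365,312),(-.075,-.05,z)),('s1',(190,238),(-.075,.05,z))],[.58,-.13,1.0])
z=.064
fit('tray',[('s0',(255,293),(.045,.048,z)),('s0',(443,293),(.045,-.048,z)),('s0',(452,412),(-.045,-.048,z)),('s0',(257,415),(-.045,.048,z)),
 ('t0',(243,313),(.045,-.048,z)),('t0',(220,493),(.045,.048,z))],[.63,.28,1.5])
fit('dryer',[('t0',(365,72),(-.057,-.118,.26)),('t0',(490,75),(-.117,-.118,.26)),('t0',(310,575),(-.057,.118,.26)),('t0',(440,588),(-.117,.118,.26)),
 ('s0',(125,180),(-.117,.118,.26)),('s0',(660,160),(-.117,-.118,.26)),('t0',(160,170),(.07,-.105,.109)),('t0',(110,580),(.07,.105,.109))],[.63,.28,1.5])
for c,p in (('t1',(672,265)),('s1',(337,580))): n,uv=px(c,p); print('pan',onz(n,uv,.062))
E
python3 fit.py
python3 - <<'E'
from h import *
for n in ('side','top'):
    vision.camera(n)
    for r in regions_of(n,'balance')[:2]+regions_of(n,'pan_centre')[:2]:
        print(n,r['rect'],r['p'])
        im=vision.camera(n) if 0 else None
E
```

```text
lifter [ 0.5826 -0.1335  0.9951] 57.015522362418764
[[0.4, -0.5], [-0.2, -0.5], [0.4, -0.3], [-0.7, -0.1], [0.2, -0.0], [-1.2, -0.9], [0.1, -0.0], [-0.9, 1.4]]
rest [ 0.5772 -0.1388  1.022 ] 58.55817199046371
[[0.7, -1.0], [0.8, -0.0], [1.5, -0.7], [0.8, 0.1], [0.4, -0.7], [-0.9, -0.8], [-0.1, -0.9], [-1.7, -0.9]]
tray [0.6299 0.2735 1.5002] 85.95527975825533
[[-1.0, 0.1], [-0.3, -0.3], [0.4, 0.0], [-0.2, -0.0], [0.5, -1.0], [-0.2, -0.1]]
dryer [0.63   0.2797 1.5289] 87.59680943986672
[[-0.9, -1.8], [0.5, -0.8], [-1.3, 0.6], [-0.1, 0.0], [-2.0, -0.6], [1.3, -0.2], [1.5, 0.1], [1.4, 1.3]]
pan [ 0.5418 -0.3952  0.062 ]
pan [ 0.5436 -0.4018  0.062 ]
side [232.8, 326.1, 97.0, 82.6] 0.66
side [347.5, 358.9, 94.0, 88.5] 0.59
side [238.4, 310.2, 57.9, 47.5] 0.74
side [356.4, 344.7, 60.3, 50.2] 0.56
top [364.3, 324.8, 66.4, 74.8] 0.7
top [404.5, 243.6, 62.7, 69.2] 0.57
top [362.8, 320.4, 40.0, 43.5] 0.83
top [403.9, 231.6, 39.5, 40.1] 0.72
```

Run:
```python
from h import *
im=cv2.imread('pics/side0.png')
# pan ellipse: crop
cv2.imwrite('pics/pan_s.png',cv2.resize(im[305:405,295:405],None,fx=6,fy=6,interpolation=cv2.INTER_CUBIC))
```

```text
(no output)
```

View pics/pan_s.png

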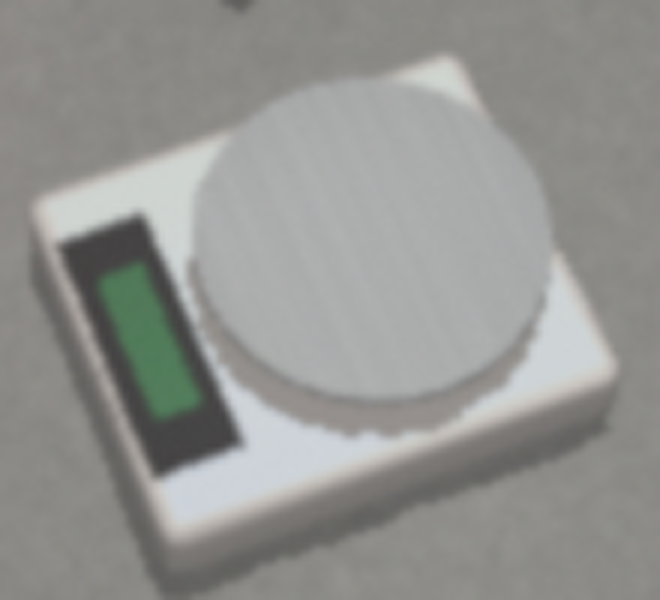

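```bash
cat >> h.py <<'E'
def toolR(az,lean,flip=1):
    fx=np.array([np.cos(az),np.sin(az),0]); fy=np.array([-np.sin(az),np.cos(az),0])
    z=np.array([0,0,-np.cos(lean)])+np.sin(lean)*fx
    x=fy*flip; y=np.cross(z,x); return np.c_[x,y,z]
def inc(R,p,o=None):
    "shift cm and rotvec from current measured pose to TCP pose R,p"
    o=o or ctrl.get_obs(); R0=rot(o['eef_rot']); 
    return np.r_[R0.T@(np.array(p)-o['eef_pos'])*100, Ro.from_matrix(R0.T@R).as_rotvec()].round(3)
def tcp_for(lift_xyz,az,lean,gx=-.098,gz=.047,flip=1):
    R=toolR(az,lean,flip); fx=np.array([np.cos(az),np.sin(az),0])
    return R, np.array(lift_xyz)+gx*fx+[0,0,gz]-.006*R[:,2]
E
python3 - <<'E'
from h import *
np.set_printoptions(precision=4,suppress=True)
print(tri([('side',(356.5,344.7)),('top',(404,232.4))]),onz('side',(356.5,344.7),.062),onz('top',(404,232.4),.062))
o=ctrl.get_obs(); print(rot(o['eef_rot']))
for fl in (1,-1):
    R,p=tcp_for([.5826,-.1335,.004],.995,.7,flip=fl); print(fl,R,p)
    print(inc(R,p-.13*R[:,2]))
    print(inc(R,p))
E
```

```text
[ 0.5435 -0.3963  0.0558] [ 0.5428 -0.3996  0.062 ] [ 0.5424 -0.3952  0.062 ]
[[ 0.3846  0.     -0.9231]
 [ 0.9231  0.      0.3846]
 [ 0.     -1.     -0.    ]]
1 [[-0.8388  0.4165  0.3508]
 [ 0.5445  0.6415  0.5403]
 [ 0.      0.6442 -0.7648]] [ 0.5271 -0.2189  0.0556]
[-65.677  10.127 -55.571  -1.827  -0.708  -1.523]
[-57.44   20.071 -57.079  -1.827  -0.708  -1.523]
-1 [[ 0.8388 -0.4165  0.3508]
 [-0.5445 -0.6415  0.5403]
 [-0.     -0.6442 -0.7648]] [ 0.5271 -0.2189  0.0556]
[-65.677  10.127 -55.571  -0.631   1.628   0.757]
[-57.44   20.071 -57.079  -0.631   1.628   0.757]
```

```bash
cat >> h.py <<'E'
def toolR(az,lean,flip=-1):
    fx=np.array([np.cos(az),np.sin(az),0]); fy=np.array([-np.sin(az),np.cos(az),0])
    d=np.array([0,0,-np.cos(lean)])+np.sin(lean)*fx
    x=fy*flip; return np.c_[x,d,np.cross(x,d)]
def tcp_for(lift_xyz,az,lean,gx=-.098,gz=.047,flip=-1):
    R=toolR(az,lean,flip); fx=np.array([np.cos(az),np.sin(az),0])
    return R, np.array(lift_xyz)+gx*fx+[0,0,gz]-.006*R[:,1]
def ori_ik(R,q0,phi):
    M=Ro.from_euler('ZY',[q0,phi]).as_matrix()
    C=np.c_[-R[:,0],np.cross(R[:,1],-R[:,0]),R[:,1]]  # cols x,y,z of flange
    e=Ro.from_matrix(M.T@C).as_euler('ZYZ'); return e
E
python3 - <<'E'
from h import *
np.set_printoptions(precision=4,suppress=True)
o=ctrl.get_obs(); q=o['q'];R=rot(o['eef_rot']); print(ori_ik(R,q[0],q[1]+q[2]))
for fl in (1,-1):
    R,p=tcp_for([.5826,-.1335,.004],.995,.7,flip=fl); print(fl,p)
    print(inc(R,p-.13*R[:,1])); print(inc(R,p))
    for nm,az,q0 in (('lift',.995,-.45),('dry',1.5,.15),('bal-radial',-.63,-.63),('bal',.0,-.63),('bal',1.,-.63)):
        print(nm,ori_ik(toolR(az,.7,fl),q0,1.9))
E
```

```text
[-0.      1.3538 -0.2063]
1 [ 0.5271 -0.2189  0.0556]
[-65.677  10.127 -55.571  -0.582  -1.329  -0.485]
[-57.44   20.071 -57.079  -0.582  -1.329  -0.485]
lift [0.7417 1.2411 3.0171]
dry [0.7475 1.1802 3.0878]
bal-radial [ 0.      0.5416 -1.5708]
bal [ 0.5994  0.7379 -2.5475]
bal [0.7181 1.358  2.8818]
-1 [ 0.5271 -0.2189  0.0556]
[-65.677  10.127 -55.571   0.509   1.672  -0.61 ]
[-57.44   20.071 -57.079   0.509   1.672  -0.61 ]
lift [ 0.7417  1.2411 -0.1245]
dry [ 0.7475  1.1802 -0.0538]
bal-radial [0.     0.5416 1.5708]
bal [0.5994 0.7379 0.594 ]
bal [ 0.7181  1.358  -0.2598]
```

{"fn": "apply_moves", "kwargs": {"increments": [{"x": -4.4,"y": 0.7,"z": -3.7,"ax": 0.034,"ay": 0.111,"az": -0.041},{"x": -8.8,"y": 1.3,"z": -7.4,"ax": 0.068,"ay": 0.223,"az": -0.081},{"x": -13.1,"y": 2.0,"z": -11.1,"ax": 0.102,"ay": 0.334,"az": -0.122},{"x": -17.5,"y": 2.7,"z": -14.8,"ax": 0.136,"ay": 0.446,"az": -0.163},{"x": -21.9,"y": 3.4,"z": -18.5,"ax": 0.17,"ay": 0.557,"az": -0.203},{"x": -26.3,"y": 4.0,"z": -22.2,"ax": 0.204,"ay": 0.669,"az": -0.244},{"x": -30.6,"y": 4.7,"z": -25.9,"ax": 0.238,"ay": 0.78,"az": -0.285},{"x": -35.0,"y": 5.4,"z": -29.6,"ax": 0.271,"ay": 0.892,"az": -0.325},{"x": -39.4,"y": 6.1,"z": -33.3,"ax": 0.305,"ay": 1.003,"az": -0.366},{"x": -43.8,"y": 6.7,"z": -37.0,"ax": 0.339,"ay": 1.115,"az": -0.407},{"x": -48.2,"y": 7.4,"z": -40.7,"ax": 0.373,"ay": 1.226,"az": -0.447},{"x": -52.5,"y": 8.1,"z": -44.5,"ax": 0.407,"ay": 1.338,"az": -0.488}]}}

```text
invalid input
```

Run:
```python
from h import *
R,p=tcp_for([.5826,-.1335,.004],.995,.7); print(p)
print(inc(R,p-.11*R[:,1])); print(inc(R,p)); o=ctrl.get_obs(); print(o['q'],o['time_s'])
```

```text
[ 0.52713405 -0.21894044  0.05558905]
[-64.41   11.657 -55.803   0.509   1.672  -0.61 ]
[-57.44   20.071 -57.079   0.509   1.672  -0.61 ]
[ 9.69699694e-01  1.80776699e-01  1.60698513e+00 -4.11169125e-06
  1.35379566e+00 -2.06326417e-01] 1.85
```

{"fn": "apply_moves", "kwargs": {"increments": [{"x": -4.4,"y": 0.7,"z": -3.7,"ax": 0.03,"ay": 0.11,"az": -0.04,"grip": 0},{"x": -8.8,"y": 1.3,"z": -7.4,"ax": 0.07,"ay": 0.22,"az": -0.08,"grip": 0},{"x": -13.1,"y": 2.0,"z": -11.1,"ax": 0.1,"ay": 0.33,"az": -0.12,"grip": 0},{"x": -17.5,"y": 2.7,"z": -14.8,"ax": 0.14,"ay": 0.45,"az": -0.16,"grip": 0},{"x": -21.9,"y": 3.4,"z": -18.5,"ax": 0.17,"ay": 0.56,"az": -0.2,"grip": 0},{"x": -26.3,"y": 4.0,"z": -22.2,"ax": 0.2,"ay": 0.67,"az": -0.24,"grip": 0},{"x": -30.6,"y": 4.7,"z": -25.9,"ax": 0.24,"ay": 0.78,"az": -0.28,"grip": 0},{"x": -35.0,"y": 5.4,"z": -29.6,"ax": 0.27,"ay": 0.89,"az": -0.33,"grip": 0},{"x": -39.4,"y": 6.1,"z": -33.3,"ax": 0.31,"ay": 1.0,"az": -0.37,"grip": 0},{"x": -43.8,"y": 6.7,"z": -37.0,"ax": 0.34,"ay": 1.12,"az": -0.41,"grip": 0},{"x": -48.2,"y": 7.4,"z": -40.7,"ax": 0.37,"ay": 1.23,"az": -0.45,"grip": 0},{"x": -52.5,"y": 8.1,"z": -44.5,"ax": 0.41,"ay": 1.34,"az": -0.49,"grip": 0}]}}

```text
time_s: 3.35
eef_pos: [0.4304, -0.1275, 0.1753]
eef_rot: [0.87, -0.475, 0.013, -0.13]
wrist_force: [-0.1, 0.1, 0.7]
opening: 1.003
```

Run:
```python
from h import *
R,p=tcp_for([.5826,-.1335,.004],.995,.7); print(p)
print(inc(R,p-.11*R[:,1])); print(inc(R,p)); o=ctrl.get_obs(); print(o['q'],o['time_s'])
```

```text
[ 0.52713405 -0.21894044  0.05558905]
[  8.857  -3.566 -13.53    0.098   0.327  -0.119]
[ 10.314   7.304 -12.684   0.098   0.327  -0.119]
[-0.90717972  0.09652311  1.99524347  0.51602925  1.39389212 -0.87795941] 3.35
```

{"fn": "apply_moves", "kwargs": {"increments": [{"x": 3.0,"y": -1.2,"z": -4.5,"ax": 0.03,"ay": 0.11,"az": -0.04,"grip": 0},{"x": 5.9,"y": -2.4,"z": -9.0,"ax": 0.07,"ay": 0.22,"az": -0.08,"grip": 0},{"x": 8.86,"y": -3.57,"z": -13.53,"ax": 0.098,"ay": 0.327,"az": -0.119,"grip": 0},{"x": 8.86,"y": -3.57,"z": -13.53,"ax": 0.098,"ay": 0.327,"az": -0.119,"grip": 0}]}}

```text
time_s: 3.85
eef_pos: [0.4885, -0.2817, 0.1378]
eef_rot: [0.869, -0.404, 0.121, -0.259]
wrist_force: [-0.3, -0.2, 0.8]
opening: 0.997
```

Run:
```python
from h import *
p=vision.camera_params('wrist'); im=vision.camera('wrist')[:,:,::-1].copy()
# overlay predicted lifter
R,t=tcp_for([.5826,-.1335,.004],.995,.7); print(inc(R,t)); print(ctrl.get_obs()['q'])
c,s=np.cos(.995),np.sin(.995); A=np.array([[c,-s],[s,c]])
cv2.imwrite('pics/w1raw.png',im)
for l in [(.05,.028,.003),(.05,-.028,.003),(-.05,-.028,.003),(-.05,.028,.003),(-.062,.007,.06),(-.062,-.007,.06),(-.134,-.007,.06),(-.134,.007,.06)]:
    X=np.r_[A@np.array(l[:2])+[.5826,-.1335],l[2]+.004]
    u=proj('wrist',X,p)[0]; print(l,u.round(1)); cv2.circle(im,tuple(int(a) for a in u),3,(0,0,255),1)
cv2.imwrite('pics/w1.png',im)
```

```text
[-3.7000e-02  1.0988e+01  1.6700e-01 -0.0000e+00 -2.0000e-03 -0.0000e+00]
[-1.05332425  0.43164942  1.70535697  0.61833103  1.41014013 -0.70646358]
(0.05, 0.028, 0.003) [285.2  92.1]
(0.05, -0.028, 0.003) [350.1  91.8]
(-0.05, -0.028, 0.003) [354.2 196. ]
(-0.05, 0.028, 0.003) [281.6 196.3]
(-0.062, 0.007, 0.06) [306.2 172.4]
(-0.062, -0.007, 0.06) [328.5 172.3]
(-0.134, -0.007, 0.06) [330.  284.9]
(-0.134, 0.007, 0.06) [305. 285.]
```

View pics/w1.png

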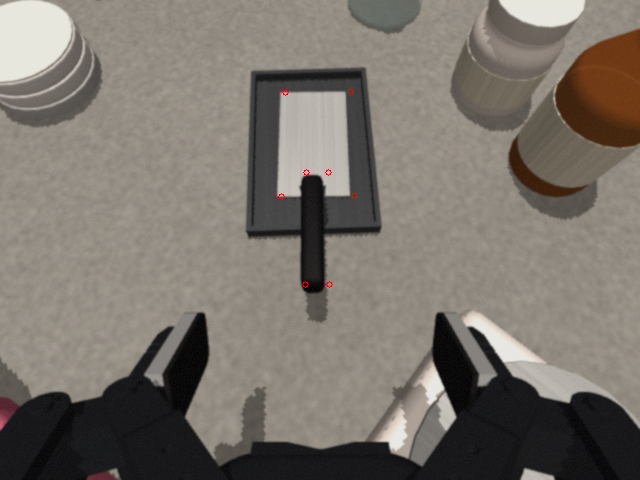

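Run:
```python
from h import *
from scipy.optimize import least_squares
p=vision.camera_params('wrist')
L=[(.05,.028,.003),(.05,-.028,.003),(-.05,-.028,.003),(-.05,.028,.003),(-.062,.007,.06),(-.062,-.007,.06),(-.134,-.007,.06),(-.134,.007,.06)]
O=[(279,92),(347,92),(350,196),(277,196),(302,176),(323,176),(325,290),(302,290)]
def f(v):
    c,s=np.cos(v[2]),np.sin(v[2]);A=np.array([[c,-s],[s,c]])
    return (proj('wrist',np.array([np.r_[A@np.array(l[:2])+v[:2],l[2]+.004] for l in L]),p)-O).ravel()
s=least_squares(f,[.58,-.13,1.],loss='soft_l1');print(s.x,f(s.x).reshape(-1,2).round(1).tolist())
# dish
L=[(.075,.05,.012),(.075,-.05,.012),(-.075,-.05,.012),(-.075,.05,.012)];O=[(253,71),(365,69),(380,230),(248,233)]
def f2(v):
    c,s_=np.cos(v[2]),np.sin(v[2]);A=np.array([[c,-s_],[s_,c]])
    return (proj('wrist',np.array([np.r_[A@np.array(l[:2])+v[:2],l[2]] for l in L]),p)-O).ravel()
s2=least_squares(f2,[.58,-.13,1.]);print('dish',s2.x,f2(s2.x).reshape(-1,2).round(1).tolist())
R,t=tcp_for([s.x[0],s.x[1],.004],s.x[2],.7);print(inc(R,t))
```

```text
[ 0.57776521 -0.13065873  1.00831186] [[1.3, 2.8], [-1.8, 2.0], [0.0, 2.3], [0.4, 3.3], [-0.8, -0.2], [0.6, -0.5], [0.8, -1.7], [-1.2, -1.3]]
dish [ 0.57470364 -0.13295249  1.0255278 ] [[-1.1, 1.2], [1.7, 0.2], [1.8, -1.2], [-2.4, -0.2]]
[-4.6200e-01  1.0972e+01  1.4800e-01 -0.0000e+00 -1.2000e-02  8.0000e-03]
```

{"fn": "apply_moves", "kwargs": {"increments": [{"x": -0.45,"y": 2.5,"z": 0.15,"ax": 0,"ay": -0.012,"az": 0,"grip": 0},{"x": -0.45,"y": 5.0,"z": 0.15,"ax": 0,"ay": -0.012,"az": 0,"grip": 0},{"x": -0.45,"y": 7.5,"z": 0.15,"ax": 0,"ay": -0.012,"az": 0,"grip": 0},{"x": -0.45,"y": 9.5,"z": 0.15,"ax": 0,"ay": -0.012,"az": 0,"grip": 0},{"x": -0.45,"y": 10.95,"z": 0.15,"ax": 0,"ay": -0.012,"az": 0,"grip": 0},{"x": -0.45,"y": 10.95,"z": 0.15,"ax": 0,"ay": -0.012,"az": 0,"grip": 0}]}}

```text
time_s: 4.65
eef_pos: [0.5233, -0.2158, 0.0553]
eef_rot: [0.87, -0.405, 0.116, -0.254]
wrist_force: [-0.4, 0.6, -1.0]
opening: 1.003
```

Run:
```python
from h import *
p=vision.camera_params('wrist'); im=vision.camera('wrist')[:,:,::-1].copy()
cv2.imwrite('pics/w2.png',im)
s=vision.camera('side')[:,:,::-1]; cv2.imwrite('pics/s2.png',cv2.resize(s[150:350,250:500],None,fx=3,fy=3,interpolation=cv2.INTER_CUBIC))
```

```text
(no output)
```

View pics/w2.png

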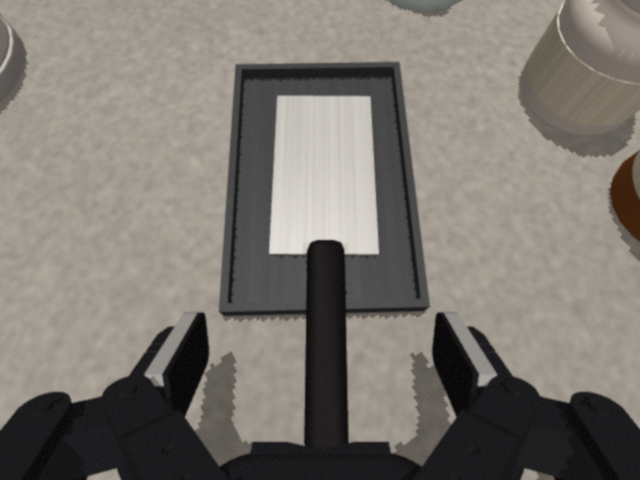

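View pics/s2.png

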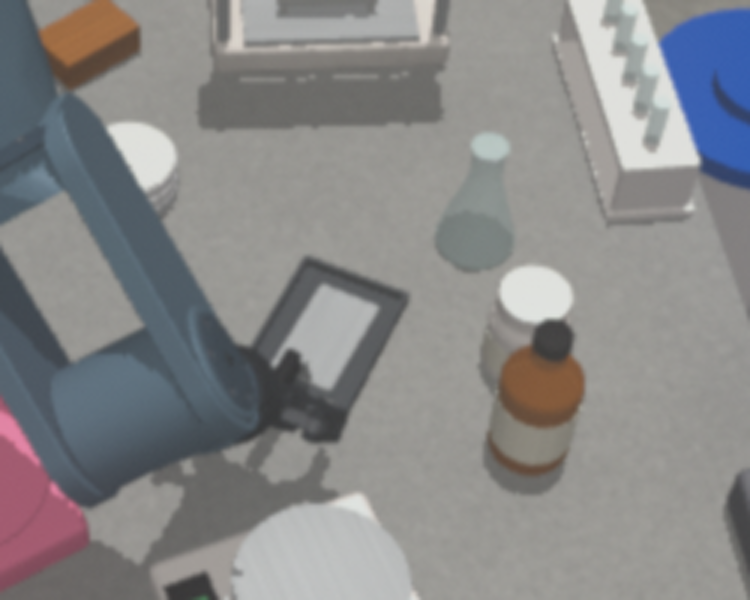

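{"fn": "apply_moves", "kwargs": {"increments": [{"x": 0.15,"y": 0,"z": 0,"ax": 0,"ay": 0,"az": 0,"grip": 0.6},{"x": 0.15,"y": 0,"z": 0,"ax": 0,"ay": 0,"az": 0,"grip": 1},{"x": 0.15,"y": 0,"z": 0,"ax": 0,"ay": 0,"az": 0,"grip": 1},{"x": 0.15,"y": 0,"z": 0,"ax": 0,"ay": 0,"az": 0,"grip": 1},{"x": 0.15,"y": 0,"z": 0,"ax": 0,"ay": 0,"az": 0,"grip": 1},{"x": 0.15,"y": 0,"z": 0,"ax": 0,"ay": 0,"az": 0,"grip": 1},{"x": 0.15,"y": 0,"z": 0,"ax": 0,"ay": 0,"az": 0,"grip": 1}]}}

```text
time_s: 5.62
eef_pos: [0.5249, -0.2182, 0.0563]
eef_rot: [0.87, -0.406, 0.115, -0.255]
wrist_force: [-2.8, -1.0, 3.3]
opening: 0.151
```

Run:
```python
from h import *
p=vision.camera_params('wrist'); im=vision.camera('wrist')[:,:,::-1].copy()
cv2.imwrite('pics/w3.png',im); print(ctrl.get_obs())
```

```text
{'time_s': 5.675, 'q': array([-0.93915242,  0.54502539,  1.75631198,  0.69498084,  1.22416219,
       -0.74825245]), 'dq': array([ 0.00031588,  0.00125368, -0.00032895, -0.00112843, -0.00038992,
       -0.00027415]), 'joint_efforts': array([ 8.38963743e-01, -4.80651033e+01, -2.22316968e+01,  2.28109986e+00,
        1.38847299e+00, -4.41749033e-02]), 'eef_pos': array([ 0.52491994, -0.21818124,  0.05636187]), 'eef_rot': array([ 0.87005091, -0.40572988,  0.11502227, -0.25527351]), 'wrist_force': array([-1.95195344, -0.76375869,  2.63620081]), 'torque': array([0.08268275, 0.34357515, 0.26416274]), 'opening': 0.15860942340078577}
```

View pics/w3.png

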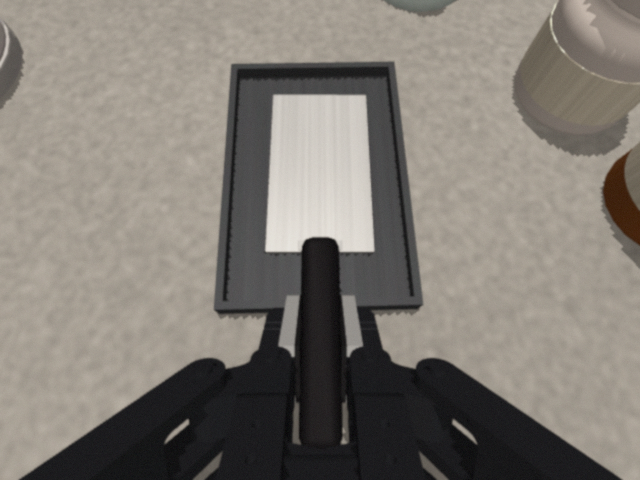

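```bash
cat > lf.py <<'E'
from h import *
from scipy.optimize import least_squares
def fitw(L,O,z0,g,p,free=(0,1,2)):
    def f(v):
        c,s=np.cos(v[2]),np.sin(v[2]);A=np.array([[c,-s],[s,c]])
        return (proj('wrist',np.array([np.r_[A@np.array(l[:2])+v[:2],l[2]+z0] for l in L]),p)-O).ravel()
    s=least_squares(f,g);return s.x,f(s.x).reshape(-1,2).round(1).tolist()
BL=[(.05,.028,.003),(.05,-.028,.003),(-.05,-.028,.003),(-.05,.028,.003)]
E
python3 - <<'E'
from lf import *
np.set_printoptions(precision=4,suppress=True)
p=vision.camera_params('wrist');o=ctrl.get_obs();R=rot(o['eef_rot']);t=o['eef_pos']
v,r=fitw(BL,[(273,94.5),(367,94.5),(374,252.5),(266,252.5)],.004,[.58,-.13,1.],p);print(v,r)
x=-R[:,0]; print('tool az',np.arctan2(-x[0],x[1]), 'lean',np.arctan2(np.hypot(*R[:2,1]),-R[2,1]),'x tilt',R[2,0])
az=np.arctan2(-x[0],x[1])
g=t+.006*R[:,1]; c,s=np.cos(az),np.sin(az)
d=g[:2]-v[:2]; print('grasp in lifter: along',d@[c,s],'lat',d@[-s,c],'z',g[2]-.004)
v2,r2=fitw([(.075,.05,.012),(.075,-.05,.012),(-.075,-.05,.012),(-.075,.05,.012)],[(232,63),(394,63),(422,303),(216,310)],0,[.58,-.13,1.],p);print('dish',v2,r2)
E
```

```text
[ 0.5801 -0.1315  1.0043] [[0.6, 0.4], [-0.8, 0.8], [0.6, -0.4], [-0.5, -0.5]]
tool az 1.003266232365095 lean 0.7001654773005144 x tilt 0.006993721040187306
grasp in lifter: along -0.09887403204436795 lat -9.56600301420399e-05 z 0.04777345292687844
dish [ 0.576  -0.1338  1.0299] [[-0.8, 0.2], [0.6, -2.2], [2.2, 1.2], [-2.1, -0.5]]
```

```bash
cat >> h.py <<'E'
GX,GZ=-.099,.0478
def L(x,y,z,az,lean=.7): return tcp_for([x,y,z],az,lean,GX,GZ)
def lifter_now(o=None):
    o=o or ctrl.get_obs();R=rot(o['eef_rot']);x=-R[:,0];az=np.arctan2(-x[0],x[1])
    lean=np.arctan2(np.hypot(*R[:2,1]),-R[2,1])
    g=o['eef_pos']+.006*R[:,1]
    # lifter frame from tool: fx,fz in tool
    R0=toolR(0,.7); Rl=R@R0.T  # lifter orientation
    return g-Rl@np.array([GX,0,GZ]), az, Rl[:,2]
E
python3 - <<'E'
from h import *
np.set_printoptions(precision=4,suppress=True)
print(lifter_now())
for a in [(.5801,-.1315,.12,1.0033),(.590,-.05,.12,1.25),(.618,.104,.10,1.5)]: print(inc(*L(*a)).tolist())
E
```

```text
(array([ 0.5805, -0.1316,  0.004 ]), np.float64(1.003266232365095), array([-0.006 ,  0.0036,  1.    ]))
[0.075, -8.88, 7.467, -0.0, 0.004, 0.005]
[-0.959, -3.914, 13.373, 0.001, -0.184, 0.164]
[-4.501, 7.534, 23.895, 0.002, -0.375, 0.325]
```

{"fn": "apply_moves", "kwargs": {"increments": [{"x": 0,"y": -2.0,"z": 1.7,"ax": 0,"ay": 0,"az": 0,"grip": 1},{"x": 0,"y": -5.0,"z": 4.2,"ax": 0,"ay": 0,"az": 0,"grip": 1},{"x": 0,"y": -8.88,"z": 7.47,"ax": 0,"ay": 0,"az": 0,"grip": 1},{"x": -0.5,"y": -6.4,"z": 10.4,"ax": 0,"ay": -0.09,"az": 0.08,"grip": 1},{"x": -0.96,"y": -3.91,"z": 13.37,"ax": 0,"ay": -0.184,"az": 0.164,"grip": 1},{"x": -2.2,"y": 0.0,"z": 16.9,"ax": 0,"ay": -0.25,"az": 0.22,"grip": 1},{"x": -3.3,"y": 3.7,"z": 20.4,"ax": 0,"ay": -0.31,"az": 0.27,"grip": 1},{"x": -4.5,"y": 7.53,"z": 23.9,"ax": 0.002,"ay": -0.375,"az": 0.325,"grip": 1},{"x": -4.5,"y": 7.53,"z": 23.9,"ax": 0.002,"ay": -0.375,"az": 0.325,"grip": 1}]}}

```text
time_s: 6.8
eef_pos: [0.6105, 0.0056, 0.151]
eef_rot: [0.906, -0.421, 0.015, -0.029]
wrist_force: [-0.2, -1.0, -2.5]
opening: 0.158
```

Run:
```python
from h import *
np.set_printoptions(precision=4,suppress=True)
print(lifter_now()); o=ctrl.get_obs(); print(o['q'],o['wrist_force'],o['torque'])
cv2.imwrite('pics/w4.png',vision.camera('wrist')[:,:,::-1])
cv2.imwrite('pics/s4.png',vision.camera('side')[:,:,::-1])
```

```text
(array([0.6171, 0.1083, 0.0987]), np.float64(1.505594652255012), array([ 0.0018, -0.0013,  1.    ]))
[-0.4869  0.4906  1.5867  0.6357  1.4317 -0.6325] [-0.2383 -1.0036 -2.5458] [-0.6388  0.0484  0.0095]
```

View pics/w4.png

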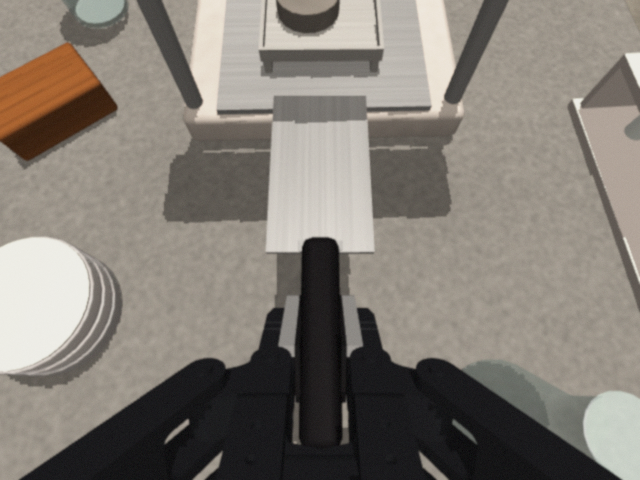

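View pics/s4.png

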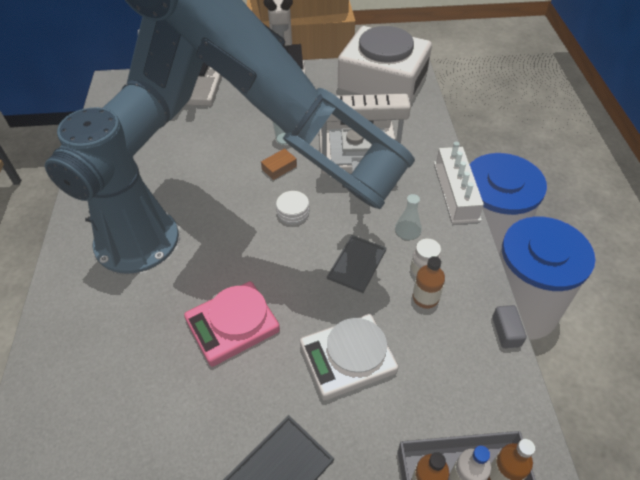

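Run:
```python
from lf import *
np.set_printoptions(precision=4,suppress=True)
im=cv2.imread('pics/w4.png'); cv2.imwrite('pics/w4c.png',cv2.resize(im[0:125,180:460],None,fx=2.8,fy=2.8,interpolation=cv2.INTER_CUBIC))
p=vision.camera_params('wrist')
v,r=fitw([(-.045,.048,.024),(-.045,-.048,.024),(-.045,.048,0),(-.045,-.048,0)],[(259.5,50),(383,49),(262,69),(382.5,69)],.04,[.63,.27,1.5],p);print(v,r)
l=lifter_now()[0];print(proj('wrist',[l+[.0,.05,.003]],p))
```

```text
[0.6301 0.2769 1.5053] [[-0.5, -2.1], [1.5, -1.6], [1.3, 2.2], [-2.4, 1.7]]
[[315.1867  95.3582]]
```

View pics/w4c.png

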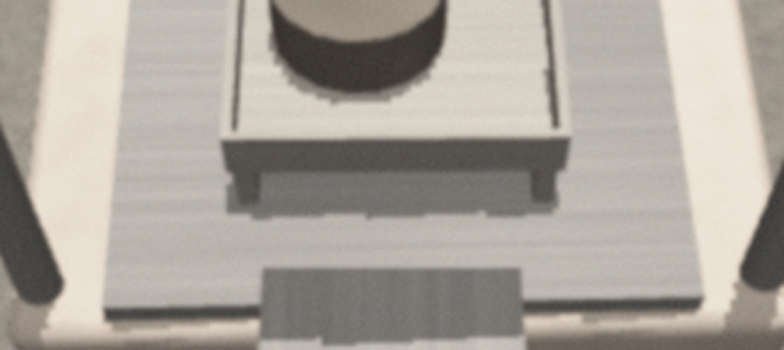

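Run:
```python
from lf import *
np.set_printoptions(precision=4,suppress=True)
p=vision.camera_params('wrist')
v,r=fitw([(-.045,.048,.024),(-.045,-.048,.024),(-.045,.046,0),(-.045,-.046,0)],[(259.3,49.3),(384,49),(265,72.5),(377.5,72.5)],.04,[.63,.27,1.5],p);print(v,r)
# plate front edge, height check
print(onz('wrist',(218,108),.04,p),onz('wrist',(430,106),.04,p))
az=v[2]; u=np.array([np.cos(az),np.sin(az)])
for d,z in ((-.165,.0445),(-.09,.0445),(-.004,.0445),(-.004,.056),(-.004,.065)):
    print(d,z,inc(*L(v[0]+d*u[0],v[1]+d*u[1],z,az)).tolist())
```

```text
[0.6299 0.2754 1.5016] [[-0.7, -0.1], [0.3, 0.1], [0.3, 0.0], [0.0, -0.1]]
[0.543  0.2007 0.04  ] [0.7099 0.1908 0.04  ]
-0.165 0.0445 [0.067, 4.574, -3.054, 0.0, -0.001, -0.0]
-0.09 0.0445 [0.06, 9.406, 2.683, 0.0, -0.001, -0.0]
-0.004 0.0445 [0.052, 14.946, 9.261, 0.0, -0.001, -0.0]
-0.004 0.056 [0.051, 14.066, 10.002, 0.0, -0.001, -0.0]
-0.004 0.065 [0.05, 13.378, 10.581, 0.0, -0.001, -0.0]
```

{"fn": "apply_moves", "kwargs": {"increments": [{"x": 0.03,"y": 1.5,"z": -1.0,"ax": 0,"ay": 0,"az": 0,"grip": 1},{"x": 0.06,"y": 3.0,"z": -2.0,"ax": 0,"ay": 0,"az": 0,"grip": 1},{"x": 0.067,"y": 4.57,"z": -3.05,"ax": 0,"ay": -0.001,"az": 0,"grip": 1},{"x": 0.067,"y": 5.7,"z": -1.7,"ax": 0,"ay": -0.001,"az": 0,"grip": 1},{"x": 0.065,"y": 6.9,"z": -0.3,"ax": 0,"ay": -0.001,"az": 0,"grip": 1},{"x": 0.062,"y": 8.1,"z": 1.1,"ax": 0,"ay": -0.001,"az": 0,"grip": 1},{"x": 0.062,"y": 8.1,"z": 1.1,"ax": 0,"ay": -0.001,"az": 0,"grip": 1}]}}

```text
time_s: 7.78
eef_pos: [0.615, 0.0648, 0.0973]
eef_rot: [0.906, -0.422, 0.014, -0.03]
wrist_force: [-0.5, -0.4, -2.1]
opening: 0.157
```

Run:
```python
from h import *
np.set_printoptions(precision=4,suppress=True)
print(lifter_now()); o=ctrl.get_obs(); print(o['wrist_force'],o['torque'])
im=vision.camera('wrist')[:,:,::-1]; cv2.imwrite('pics/w5.png',im[:300])
s=vision.camera('side')[:,:,::-1]; cv2.imwrite('pics/s5.png',cv2.resize(s[80:230,290:440],None,fx=4,fy=4,interpolation=cv2.INTER_CUBIC))
v=[.6299,.2755,1.5016]
az=v[2]; u=np.array([np.cos(az),np.sin(az)])
for d,z in ((-.09,.0445),(-.004,.0445),(-.004,.056),(-.004,.065)):
    print(d,z,inc(*L(v[0]+d*u[0],v[1]+d*u[1],z,az)).tolist())
```

```text
(array([0.6218, 0.1675, 0.0449]), np.float64(1.5044491457784863), array([-0.0002,  0.    ,  1.    ]))
[-0.4593 -0.421  -2.0508] [-0.6248 -0.013   0.0002]
-0.09 0.0445 [-0.018, 1.314, 1.517, 0.001, 0.001, -0.0]
-0.004 0.0445 [-0.009, 6.85, 8.098, 0.001, 0.001, -0.0]
-0.004 0.056 [-0.008, 5.97, 8.838, 0.001, 0.001, -0.0]
-0.004 0.065 [-0.007, 5.281, 9.418, 0.001, 0.001, -0.0]
```

View pics/w5.png

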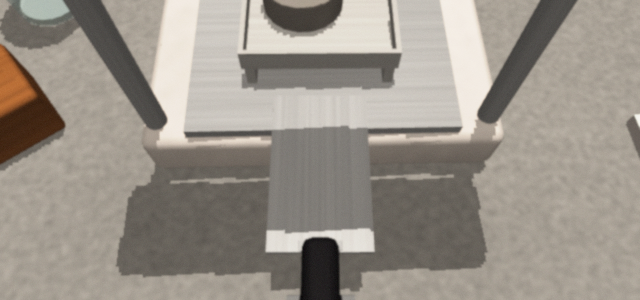

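View pics/s5.png

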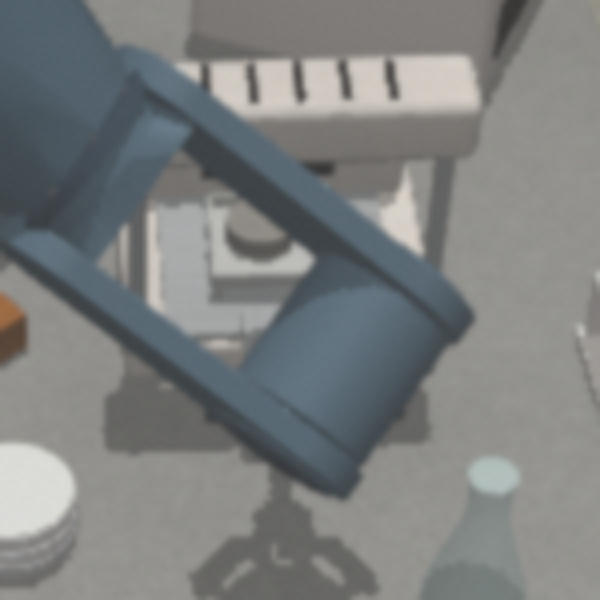

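```bash
cat > kin.py <<'E'
from h import *
from scipy.optimize import least_squares
D=[([.9697,.18137,1.60776,-.00003,1.35377,-.20629],[.22095,.53045,.2556]),
([-.93915,.54503,1.75631,.69498,1.22416,-.74825],[.52492,-.21818,.05636]),
([-.4869,.4906,1.5867,.6357,1.4317,-.6325],[.6105,.0056,.151]),
([-1.05332,.43165,1.70536,.61833,1.41014,-.70646],[.4885,-.2817,.1378])]
o=ctrl.get_obs(); D.append((list(o['q']),list(o['eef_pos'])))
def fk(q,v):
    h,a,L1,e,L2,d=v
    R0=Ro.from_euler('Z',q[0]).as_matrix(); R1=R0@Ro.from_euler('Y',q[1]).as_matrix(); R2=R1@Ro.from_euler('Y',q[2]).as_matrix()
    R4=R2@Ro.from_euler('ZY',[q[3],q[4]]).as_matrix()
    s=R0@[a,0,h]; el=s+R1@[0,0,L1]; e2=el+R2@[e,0,0]; w=e2+R2@[0,0,L2]; t=w+R4@[0,0,d]
    return s,el,w,t
s=least_squares(lambda v:np.ravel([fk(q,v)[3]-p for q,p in D]),[.3,0,.4,0,.4,.2])
V=s.x
if __name__=='__main__':
    np.set_printoptions(precision=4,suppress=True); print(V,np.abs(s.fun).max())
    def ik(R,p):
        def f(q):
            phi=q[1]+q[2]; M=Ro.from_euler('ZYZYZ',[q[0],phi,q[3],q[4],q[5]]).as_matrix()
            C=np.c_[-R[:,0],np.cross(R[:,1],-R[:,0]),R[:,1]]
            return np.r_[(fk(q,V)[3]-p)*5,(M-C).ravel()]
        r=least_squares(f,o['q']);return r.x,np.abs(r.fun).max()
    print(fk(o['q'],V))
    v=[.6299,.2755,1.5016];u=np.array([np.cos(v[2]),np.sin(v[2])])
    for d,z in ((-.004,.0445),(-.004,.065)):
        q,e=ik(*L(v[0]+d*u[0],v[1]+d*u[1],z,v[2])); print(q,e,fk(q,V))
    for az in (1.5,1.,.5,0,-.5):
      for z in (.1,.2): 
        q,e=ik(*L(.543,-.398,z,az)); print(az,z,q,e,fk(q,V)[1:3])
E
python3 kin.py
```

```text
[ 0.3623 -0.0797  0.5525  0.0434  0.5731  0.4889] 0.10108549212697257
(array([-0.0735,  0.0309,  0.3623]), array([ 0.1943, -0.0818,  0.8322]), array([ 0.6051, -0.2546,  0.4693]), array([0.6267, 0.0593, 0.0952]))Traceback (most recent call last):
  File "kin.py", line 27, in <module>
    q,e=ik(*L(v[0]+d*u[0],v[1]+d*u[1],z,v[2])); print(q,e,fk(q,V))
        ~~^^^^^^^^^^^^^^^^^^^^^^^^^^^^^^^^^^^^
  File "kin.py", line 23, in ik
    r=least_squares(f,o['q']);return r.x,np.abs(r.fun).max()
    return func(*args, **kwargs)
    vector_fun = VectorFunction(
        fun_wrapped,
    ...<6 lines>...
        workers=workers
    )
    self._update_fun()
    ~~~~~~~~~~~~~~~~^^
    self.f = self.fun_wrapped(xp_copy(self.x))
             ~~~~~~~~~~~~~~~~^^^^^^^^^^^^^^^^^
    return np.atleast_1d(self.fun(x))
                         ~~~~~~~~^^^
    return self.f(x, *self.args, **self.kwargs)
           ~~~~~~^^^^^^^^^^^^^^^^^^^^^^^^^^^^^^
  File "kin.py", line 20, in f
    phi=q[1]+q[2]; M=Ro.from_euler('ZYZYZ',[q[0],phi,q[3],q[4],q[5]]).as_matrix()
                     ~~~~~~~~~~~~~^^^^^^^^^^^^^^^^^^^^^^^^^^^^^^^^^^^
  File "scipy/spatial/transform/_rotation.pyx", line 1413, in scipy.spatial.transform._rotation.Rotation.from_euler
ValueError: Expected axis specification to be a non-empty string of upto 3 characters, got ZYZYZ
```

```bash
python3 - <<'E'
s=open('kin.py').read()
s=s.replace("h,a,L1,e,L2,d=v","h,a,L1,e,L2,d,b,c,f=v").replace("s=R0@[a,0,h]","s=R0@[a,b,h]").replace("t=w+R4@[0,0,d]","t=w+R4@[f,c,d]").replace("[.3,0,.4,0,.4,.2]","[.3,0,.4,0,.4,.2,.1,0,0]")
s=s.replace("M=Ro.from_euler('ZYZYZ',[q[0],phi,q[3],q[4],q[5]]).as_matrix()","M=Ro.from_euler('ZYZ',[q[0],phi,q[3]]).as_matrix()@Ro.from_euler('YZ',[q[4],q[5]]).as_matrix()")
s=s.replace("D=[","D=[([-.90718,.09652,1.99524,.51603,1.39389,-.87796],[.4304,-.1275,.1753]),")
open('kin.py','w').write(s)
E
python3 kin.py
```

```text
[ 0.3108  0.0032  0.4388  0.0855  0.5147  0.2919  0.1199 -0.0019  0.0034] 0.001446374161703734
(array([0.0494, 0.1092, 0.3108]), array([0.2621, 0.0197, 0.684 ]), array([ 0.6065, -0.1252,  0.3199]), array([0.6156, 0.0629, 0.0969]))
[-0.2275  0.5439  1.6403  0.7493  1.2055 -0.5267] 8.326672684688674e-16 (array([0.0301, 0.116 , 0.3108]), array([0.2514, 0.0648, 0.6863]), array([ 0.6134, -0.019 ,  0.3201]), array([0.6225, 0.1689, 0.0969]))
[-0.2274  0.5107  1.6385  0.7406  1.2311 -0.5013] 1.6653345369377348e-15 (array([0.0301, 0.116 , 0.3108]), array([0.2391, 0.0677, 0.6936]), array([ 0.6134, -0.0189,  0.3406]), array([0.6225, 0.1689, 0.1174]))
1.5 0.1 [-1.058   0.9851  0.771   0.3953  1.9687 -0.9428] 3.885780586188048e-15 (array([ 0.2854, -0.2626,  0.5534]), array([ 0.5259, -0.6897,  0.3745]))
1.5 0.2 [-1.0578  0.9051  0.7079  0.4239  2.0999 -0.879 ] 3.219646771412954e-14 (array([ 0.2754, -0.2446,  0.5818]), array([ 0.526 , -0.6895,  0.4747]))
1.0 0.1 [-1.1884  0.7244  1.2131  0.5547  1.6449 -0.7026] 3.158865946595313e-09 (array([ 0.2209, -0.228 ,  0.6394]), array([ 0.3888, -0.6453,  0.3
[... 369 characters left out ...]
4] 7.137790358768825e-11 (array([ 0.1566, -0.1028,  0.7264]), array([ 0.2899, -0.5407,  0.4759]))
0 0.1 [-1.2641  0.1917  1.9899  0.873   0.9298 -0.227 ] 1.9871965184492524e-10 (array([ 0.1405, -0.0466,  0.7416]), array([ 0.2529, -0.4018,  0.3763]))
0 0.2 [-1.2628  0.026   1.9301  0.7682  1.0833 -0.0309] 2.927663667051661e-10 (array([0.1186, 0.0224, 0.7494]), array([ 0.2535, -0.4015,  0.4768]))
-0.5 0.1 [-1.0499  0.004   2.1962  0.8513  0.4641  0.3368] 2.4769686302050786e-10 (array([0.1064, 0.0553, 0.7496]), array([ 0.2884, -0.2619,  0.3775]))
-0.5 0.2 [-1.0467 -0.1888  2.1252  0.5744  0.6642  0.6639] 5.551115123125783e-16 (array([0.0642, 0.1285, 0.7418]), array([ 0.2894, -0.2612,  0.4779]))
```

{"fn": "apply_moves", "kwargs": {"increments": [{"x": 0,"y": 0.9,"z": 1.1,"ax": 0,"ay": 0,"az": 0,"grip": 1},{"x": 0,"y": 1.9,"z": 2.2,"ax": 0,"ay": 0,"az": 0,"grip": 1},{"x": 0,"y": 2.9,"z": 3.4,"ax": 0,"ay": 0,"az": 0,"grip": 1},{"x": 0,"y": 3.8,"z": 4.5,"ax": 0,"ay": 0,"az": 0,"grip": 1},{"x": 0,"y": 4.7,"z": 5.6,"ax": 0,"ay": 0,"az": 0,"grip": 1},{"x": 0,"y": 5.7,"z": 6.7,"ax": 0,"ay": 0,"az": 0,"grip": 1},{"x": 0,"y": 6.5,"z": 7.6,"ax": 0,"ay": 0,"az": 0,"grip": 1},{"x": 0,"y": 6.77,"z": 8.02,"ax": 0,"ay": 0,"az": 0,"grip": 1},{"x": 0,"y": 6.77,"z": 8.02,"ax": 0,"ay": 0,"az": 0,"grip": 1}]}}

```text
time_s: 9.0
eef_pos: [0.6225, 0.168, 0.097]
eef_rot: [0.906, -0.422, 0.014, -0.031]
wrist_force: [1.0, -1.1, -2.2]
opening: 0.16
```

```bash
cat > st.py <<'E'
from h import *
import sys
np.set_printoptions(precision=4,suppress=True)
o=ctrl.get_obs();print(lifter_now(o)); print(o['time_s'],o['wrist_force'],o['torque'],o['opening'])
n=sys.argv[1]
cv2.imwrite(f'pics/w{n}.png',vision.camera('wrist')[:,:,::-1])
E
python3 st.py 6;  python3 - <<'E'
from h import *
v=[.6299,.2755,1.5016]
az=v[2]; u=np.array([np.cos(az),np.sin(az)])
for d,z in ((-.004,.0445),(-.004,.056),(-.004,.065)):
    print(d,z,inc(*L(v[0]+d*u[0],v[1]+d*u[1],z,az)).tolist())
E
```

```text
(array([0.6295, 0.2706, 0.0445]), np.float64(1.5031583279043117), array([-0.0007,  0.0009,  1.    ]))
9.0 [ 1.0102 -1.0519 -2.2252] [-0.6483  0.0611  0.0048] 0.15979967643422735
-0.004 0.0445 [-0.018, 0.089, 0.085, 0.001, 0.001, -0.0]
-0.004 0.056 [-0.017, -0.791, 0.825, 0.001, 0.001, -0.0]
-0.004 0.065 [-0.016, -1.48, 1.404, 0.001, 0.001, -0.0]
```

View pics/w6.png

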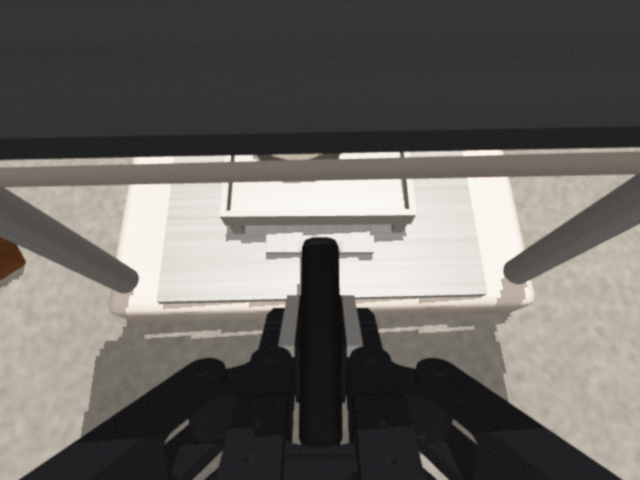

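{"fn": "apply_moves", "kwargs": {"increments": [{"x": 0,"y": -0.2,"z": 0.2,"ax": 0,"ay": 0,"az": 0,"grip": 1},{"x": 0,"y": -0.35,"z": 0.35,"ax": 0,"ay": 0,"az": 0,"grip": 1},{"x": 0,"y": -0.5,"z": 0.45,"ax": 0,"ay": 0,"az": 0,"grip": 1},{"x": 0,"y": -0.65,"z": 0.6,"ax": 0,"ay": 0,"az": 0,"grip": 1},{"x": 0,"y": -0.8,"z": 0.72,"ax": 0,"ay": 0,"az": 0,"grip": 1},{"x": 0,"y": -1.1,"z": 1.0,"ax": 0,"ay": 0,"az": 0,"grip": 1},{"x": 0,"y": -1.4,"z": 1.25,"ax": 0,"ay": 0,"az": 0,"grip": 1},{"x": 0,"y": -1.4,"z": 1.25,"ax": 0,"ay": 0,"az": 0,"grip": 1},{"x": 0,"y": -1.4,"z": 1.25,"ax": 0,"ay": 0,"az": 0,"grip": 1}]}}

```text
time_s: 10.18
eef_pos: [0.6226, 0.1682, 0.1158]
eef_rot: [0.906, -0.422, 0.014, -0.031]
wrist_force: [0.1, 0.4, -4.0]
opening: 0.153
```

```bash
python3 st.py 7
```

```text
(array([0.6296, 0.2708, 0.0633]), np.float64(1.5027338859626622), array([-0.0007,  0.001 ,  1.    ]))
10.175 [ 0.0916  0.3974 -4.0307] [-1.068   0.0467 -0.0202] 0.15294200842964242
```

View pics/w7.png

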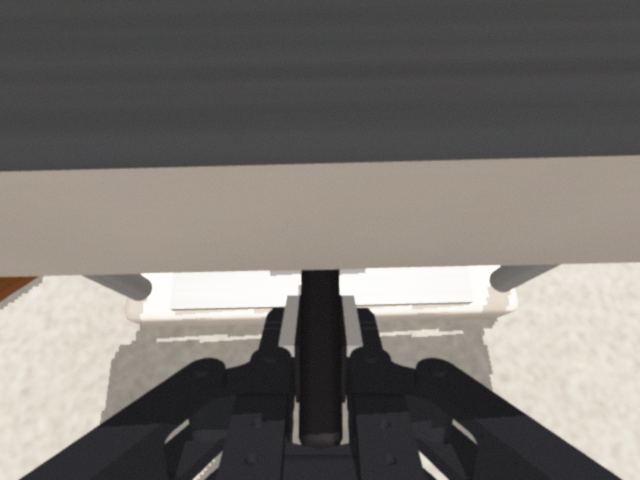

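Run:
```python
from h import *
l=lifter_now()[0]; az=1.5027; u=np.array([np.cos(az),np.sin(az)])
for d in (.02,.08,.14,.17):
    print(d,inc(*L(l[0]-d*u[0],l[1]-d*u[1],.0635,az)).tolist())
```

```text
0.02 [0.003, -1.309, -1.519, 0.001, 0.0, 0.0]
0.08 [0.002, -5.17, -6.111, 0.001, 0.0, 0.0]
0.14 [0.002, -9.031, -10.704, 0.001, 0.0, 0.0]
0.17 [0.002, -10.962, -13.0, 0.001, 0.0, 0.0]
```

{"fn": "apply_moves", "kwargs": {"increments": [{"x": 0,"y": -0.32,"z": -0.38,"ax": 0,"ay": 0,"az": 0,"grip": 1},{"x": 0,"y": -0.97,"z": -1.15,"ax": 0,"ay": 0,"az": 0,"grip": 1},{"x": 0,"y": -1.9,"z": -2.25,"ax": 0,"ay": 0,"az": 0,"grip": 1},{"x": 0,"y": -3.1,"z": -3.65,"ax": 0,"ay": 0,"az": 0,"grip": 1},{"x": 0,"y": -4.3,"z": -5.1,"ax": 0,"ay": 0,"az": 0,"grip": 1},{"x": 0,"y": -5.5,"z": -6.5,"ax": 0,"ay": 0,"az": 0,"grip": 1},{"x": 0,"y": -6.7,"z": -7.9,"ax": 0,"ay": 0,"az": 0,"grip": 1},{"x": 0,"y": -7.9,"z": -9.35,"ax": 0,"ay": 0,"az": 0,"grip": 1},{"x": 0,"y": -9.1,"z": -10.8,"ax": 0,"ay": 0,"az": 0,"grip": 1},{"x": 0,"y": -10.1,"z": -12.0,"ax": 0,"ay": 0,"az": 0,"grip": 1},{"x": 0,"y": -10.7,"z": -12.7,"ax": 0,"ay": 0,"az": 0,"grip": 1},{"x": 0,"y": -10.96,"z": -13.0,"ax": 0,"ay": 0,"az": 0,"grip": 1}]}}

```text
time_s: 11.72
eef_pos: [0.611, -0.0019, 0.1159]
eef_rot: [0.906, -0.422, 0.014, -0.031]
wrist_force: [0.3, 0.3, -3.7]
opening: 0.156
```

```bash
python3 st.py 8
```

```text
(array([0.6181, 0.1006, 0.0634]), np.float64(1.5023616250239038), array([-0.0006,  0.0009,  1.    ]))
11.725 [ 0.3448  0.3223 -3.7399] [-1.1063  0.0712  0.0014] 0.15553644063497712
```

View pics/w8.png

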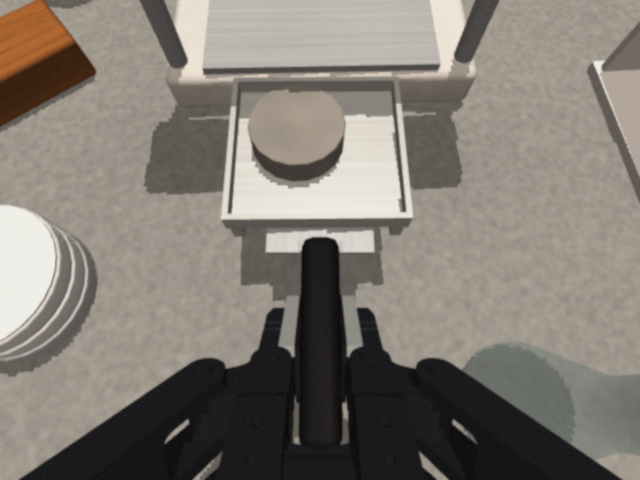

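Run:
```python
from lf import *
np.set_printoptions(precision=4,suppress=True)
im=cv2.imread('pics/w8.png'); cv2.imwrite('pics/w8c.png',cv2.resize(im[60:270,200:440],None,fx=2.8,fy=2.8,interpolation=cv2.INTER_CUBIC))
p=vision.camera_params('wrist')
v,r=fitw([(-.045,.048,.024),(-.045,-.048,.024),(.045,.048,.024),(.045,-.048,.024)],[(222,220),(411.5,219.5),(233,81),(400,79)],.0544,[.63,.1,1.5],p);print(v,r)
l,az,_=lifter_now(); d=v[:2]-l[:2]; c,s=np.cos(az),np.sin(az); print(d@[c,s],d@[-s,c])
```

```text
[0.6162 0.1079 1.5087] [[-1.8, 1.8], [2.1, 1.2], [0.3, -2.9], [-0.6, -1.6]]
0.007205352897546246 0.0023878355327523514
```

View pics/w8c.png

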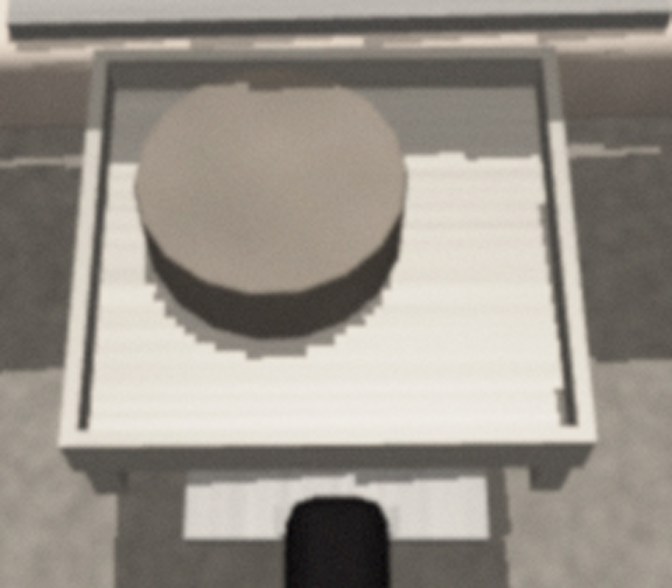

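```bash
cat > path.py <<'E'
from h import *
# rest-to-rest smoothed path through a polyline of lifter poses (x,y,z,az)
def plan(pts,n):
    pts=np.array(pts); from_=np.linspace(0,1,n+1)[1:]; s=from_**2*(3-2*from_)
    d=np.r_[0,np.cumsum(np.linalg.norm(np.diff(pts[:,:3],axis=0),axis=1)+.1*np.abs(np.diff(pts[:,3])))]; d/=d[-1]
    o=ctrl.get_obs(); out=[]
    for a in s: out.append(inc(*L(*[np.interp(a,d,pts[:,k]) for k in range(4)]),o=o))
    for r in out: print([float(x) for x in np.r_[r[:3].round(2),r[3:].round(3)]])
E
python3 - <<'E'
from path import *
l,az,_=lifter_now()
plan([(*l,az),(.607,.05,.18,1.4)],8)
E
```

```text
[-0.07, -0.52, 0.14, 0.001, 0.004, -0.002]
[-0.28, -1.9, 0.55, 0.001, 0.013, -0.01]
[-0.57, -3.86, 1.13, 0.001, 0.025, -0.02]
[-0.9, -6.1, 1.79, 0.001, 0.04, -0.032]
[-1.23, -8.33, 2.46, 0.001, 0.054, -0.045]
[-1.52, -10.28, 3.05, 0.001, 0.067, -0.055]
[-1.72, -11.66, 3.46, 0.001, 0.075, -0.063]
[-1.8, -12.18, 3.62, 0.001, 0.079, -0.065]
```

{"fn": "apply_moves", "kwargs": {"increments": [{"x": -0.07,"y": -0.52,"z": 0.14,"ax": 0.001,"ay": 0.004,"az": -0.002,"grip": 1},{"x": -0.28,"y": -1.9,"z": 0.55,"ax": 0.001,"ay": 0.013,"az": -0.01,"grip": 1},{"x": -0.57,"y": -3.86,"z": 1.13,"ax": 0.001,"ay": 0.025,"az": -0.02,"grip": 1},{"x": -0.9,"y": -6.1,"z": 1.79,"ax": 0.001,"ay": 0.04,"az": -0.032,"grip": 1},{"x": -1.23,"y": -8.33,"z": 2.46,"ax": 0.001,"ay": 0.054,"az": -0.045,"grip": 1},{"x": -1.52,"y": -10.28,"z": 3.05,"ax": 0.001,"ay": 0.067,"az": -0.055,"grip": 1},{"x": -1.72,"y": -11.66,"z": 3.46,"ax": 0.001,"ay": 0.075,"az": -0.063,"grip": 1},{"x": -1.8,"y": -12.18,"z": 3.62,"ax": 0.001,"ay": 0.079,"az": -0.065,"grip": 1},{"x": -1.8,"y": -12.18,"z": 3.62,"ax": 0.001,"ay": 0.079,"az": -0.065,"grip": 1}]}}

```text
time_s: 12.9
eef_pos: [0.5894, -0.0514, 0.2324]
eef_rot: [0.903, -0.42, 0.036, -0.077]
wrist_force: [-0.4, 0.2, -4.7]
opening: 0.158
```

Run:
```python
from path import *
np.set_printoptions(precision=4,suppress=True)
l,az,_=lifter_now();print(l,az,_)
print('tilt unaffected');plan([(*l,az),(.575,-.17,.17,.98)],12)
```

```text
[0.6069 0.0499 0.18  ] 1.3999279333660448 [ 0.0006 -0.      1.    ]
tilt unaffected
[-0.08, -0.27, -0.35, 0.0, 0.006, -0.006]
[-0.28, -1.0, -1.3, 0.0, 0.023, -0.02]
[-0.58, -2.1, -2.74, 0.0, 0.05, -0.043]
[-0.96, -3.47, -4.53, 0.0, 0.083, -0.071]
[-1.4, -5.01, -6.54, 0.0, 0.12, -0.102]
[-1.85, -6.63, -8.65, 0.0, 0.16, -0.136]
[-2.29, -8.22, -10.74, 0.0, 0.2, -0.169]
[-2.71, -9.72, -12.69, 0.0, 0.238, -0.201]
[-3.07, -11.02, -14.39, 0.0, 0.271, -0.229]
[-3.35, -12.05, -15.74, 0.0, 0.297, -0.251]
[-3.53, -12.73, -16.63, 0.0, 0.314, -0.266]
[-3.6, -12.97, -16.95, 0.0, 0.321, -0.271]
```

{"fn": "apply_moves", "kwargs": {"increments": [{"x": -0.08,"y": -0.27,"z": -0.35,"ax": 0,"ay": 0.006,"az": -0.006,"grip": 1},{"x": -0.28,"y": -1.0,"z": -1.3,"ax": 0,"ay": 0.023,"az": -0.02,"grip": 1},{"x": -0.58,"y": -2.1,"z": -2.74,"ax": 0,"ay": 0.05,"az": -0.043,"grip": 1},{"x": -0.96,"y": -3.47,"z": -4.53,"ax": 0,"ay": 0.083,"az": -0.071,"grip": 1},{"x": -1.4,"y": -5.01,"z": -6.54,"ax": 0,"ay": 0.12,"az": -0.102,"grip": 1},{"x": -1.85,"y": -6.63,"z": -8.65,"ax": 0,"ay": 0.16,"az": -0.136,"grip": 1},{"x": -2.29,"y": -8.22,"z": -10.74,"ax": 0,"ay": 0.2,"az": -0.169,"grip": 1},{"x": -2.71,"y": -9.72,"z": -12.69,"ax": 0,"ay": 0.238,"az": -0.201,"grip": 1},{"x": -3.07,"y": -11.02,"z": -14.39,"ax": 0,"ay": 0.271,"az": -0.229,"grip": 1},{"x": -3.35,"y": -12.05,"z": -15.74,"ax": 0,"ay": 0.297,"az": -0.251,"grip": 1},{"x": -3.53,"y": -12.73,"z": -16.63,"ax": 0,"ay": 0.314,"az": -0.266,"grip": 1},{"x": -3.6,"y": -12.97,"z": -16.95,"ax": 0,"ay": 0.321,"az": -0.271,"grip": 1}]}}

```text
time_s: 14.4
eef_pos: [0.5174, -0.256, 0.2223]
eef_rot: [0.867, -0.403, 0.123, -0.265]
wrist_force: [-1.1, 0.8, -4.2]
opening: 0.155
```

```bash
python3 st.py 9
python3 - <<'E'
from path import *
np.set_printoptions(precision=4,suppress=True)
l,az,_=lifter_now()
# next: over the balance but 14 cm short along az=.6 so the pan is in view
u=np.array([np.cos(.6),np.sin(.6)]); print(np.array([.541,-.396])-.006*u)
plan([(*l,az),(.541-.006*u[0],-.396-.006*u[1],.15,.6)],12)
E
```

```text
(array([ 0.5748, -0.1707,  0.1699]), np.float64(0.9783744394454497), array([ 0.0002, -0.    ,  1.    ]))
14.4 [-1.1321  0.8403 -4.2015] [-0.8769  0.6391  0.0277] 0.15498626614752148
[ 0.536  -0.3994]
[0.11, -0.24, -0.35, 0.0, 0.006, -0.005]
[0.42, -0.89, -1.29, 0.0, 0.021, -0.018]
[0.88, -1.88, -2.72, 0.0, 0.045, -0.038]
[1.47, -3.1, -4.49, 0.0, 0.075, -0.063]
[2.13, -4.48, -6.49, 0.0, 0.109, -0.092]
[2.84, -5.93, -8.59, 0.0, 0.145, -0.122]
[3.55, -7.36, -10.67, 0.0, 0.181, -0.152]
[4.23, -8.7, -12.62, 0.0, 0.214, -0.181]
[4.83, -9.87, -14.33, 0.0, 0.244, -0.206]
[5.31, -10.79, -15.68, 0.0, 0.268, -0.226]
[5.63, -11.4, -16.58, 0.0, 0.284, -0.239]
[5.75, -11.62, -16.9, 0.0, 0.289, -0.244]
```

View pics/w9.png

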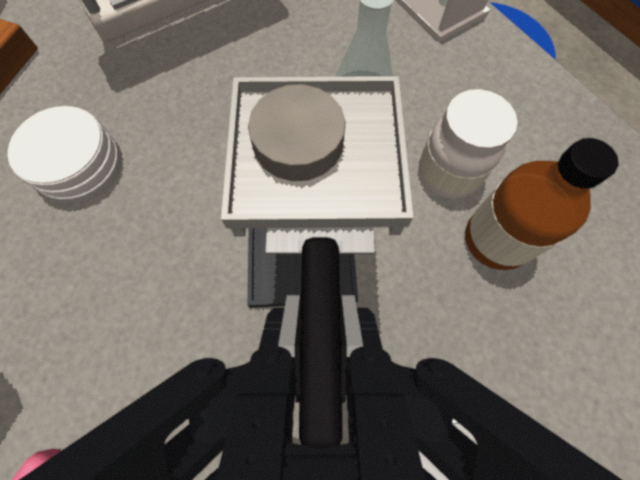

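{"fn": "apply_moves", "kwargs": {"increments": [{"x": 0.11,"y": -0.24,"z": -0.35,"ax": 0,"ay": 0.006,"az": -0.005,"grip": 1},{"x": 0.42,"y": -0.89,"z": -1.29,"ax": 0,"ay": 0.021,"az": -0.018,"grip": 1},{"x": 0.88,"y": -1.88,"z": -2.72,"ax": 0,"ay": 0.045,"az": -0.038,"grip": 1},{"x": 1.47,"y": -3.1,"z": -4.49,"ax": 0,"ay": 0.075,"az": -0.063,"grip": 1},{"x": 2.13,"y": -4.48,"z": -6.49,"ax": 0,"ay": 0.109,"az": -0.092,"grip": 1},{"x": 2.84,"y": -5.93,"z": -8.59,"ax": 0,"ay": 0.145,"az": -0.122,"grip": 1},{"x": 3.55,"y": -7.36,"z": -10.67,"ax": 0,"ay": 0.181,"az": -0.152,"grip": 1},{"x": 4.23,"y": -8.7,"z": -12.62,"ax": 0,"ay": 0.214,"az": -0.181,"grip": 1},{"x": 4.83,"y": -9.87,"z": -14.33,"ax": 0,"ay": 0.244,"az": -0.206,"grip": 1},{"x": 5.31,"y": -10.79,"z": -15.68,"ax": 0,"ay": 0.268,"az": -0.226,"grip": 1},{"x": 5.63,"y": -11.4,"z": -16.58,"ax": 0,"ay": 0.284,"az": -0.239,"grip": 1},{"x": 5.75,"y": -11.62,"z": -16.9,"ax": 0,"ay": 0.289,"az": -0.244,"grip": 1}]}}

```text
time_s: 15.95
eef_pos: [0.451, -0.4578, 0.2022]
eef_rot: [0.802, -0.373, 0.197, -0.423]
wrist_force: [-0.3, 0.7, -4.2]
opening: 0.156
```

```bash
python3 st.py 10
python3 - <<'E'
from path import *
s=vision.camera('side')[:,:,::-1]; cv2.imwrite('pics/s10.png',cv2.resize(s[230:410,250:430],None,fx=3.3,fy=3.3,interpolation=cv2.INTER_CUBIC))
s=vision.camera('top')[:,:,::-1]; cv2.imwrite('pics/t10.png',cv2.resize(s[170:300,330:480],None,fx=4.5,fy=4.5,interpolation=cv2.INTER_CUBIC))
E
```

```text
(array([ 0.536 , -0.3998,  0.1498]), np.float64(0.5997059559249295), array([-0.0001,  0.0002,  1.    ]))
15.95 [-0.3086  0.7456 -4.1912] [-0.616   0.8512  0.0392] 0.15615572389343932
```

View pics/w10.png

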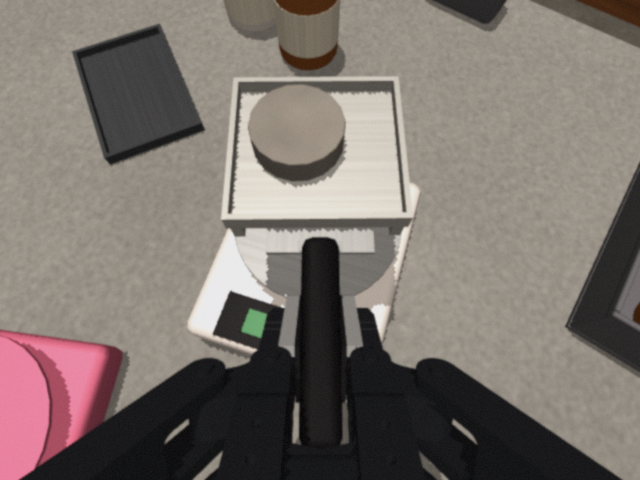

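View pics/s10.png

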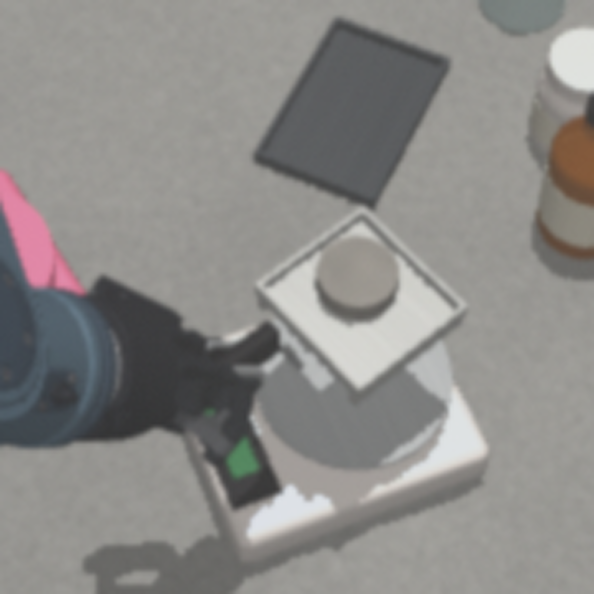

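View pics/t10.png

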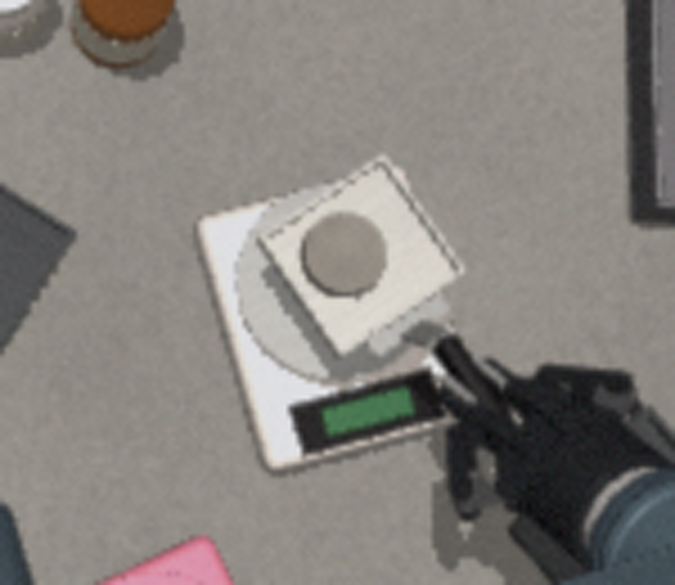

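Run:
```python
from lf import *
np.set_printoptions(precision=4,suppress=True)
print(onz('top',(410.6,226.4),.165),onz('side',(359.4,320.7),.165))
p=vision.camera_params('wrist')
v,r=fitw([(-.045,.048,.024),(-.045,-.048,.024),(.045,.048,.024),(.045,-.048,.024)],[(222,220),(411.5,219.5),(233,81),(400,79)],.1408,[.54,-.4,.6],p);print(v,r)
# pan arc points
for uv in [(318,301),(240,250),(262,283),(390,262)]: print(onz('wrist',uv,.062,p))
cv2.imwrite('pics/w10c.png',cv2.resize(cv2.imread('pics/w10.png')[180:380,180:430],None,fx=3,fy=3))
```

```text
[ 0.5428 -0.3953  0.165 ] [ 0.5444 -0.4006  0.165 ]
[ 0.5409 -0.3932  0.6071] [[-1.8, 1.7], [1.9, 1.1], [0.5, -2.7], [-0.7, -1.4]]
[ 0.4883 -0.4296  0.062 ]
[ 0.4869 -0.3589  0.062 ]
[ 0.476  -0.3882  0.062 ]
[ 0.543  -0.4574  0.062 ]
```

View pics/w10c.png

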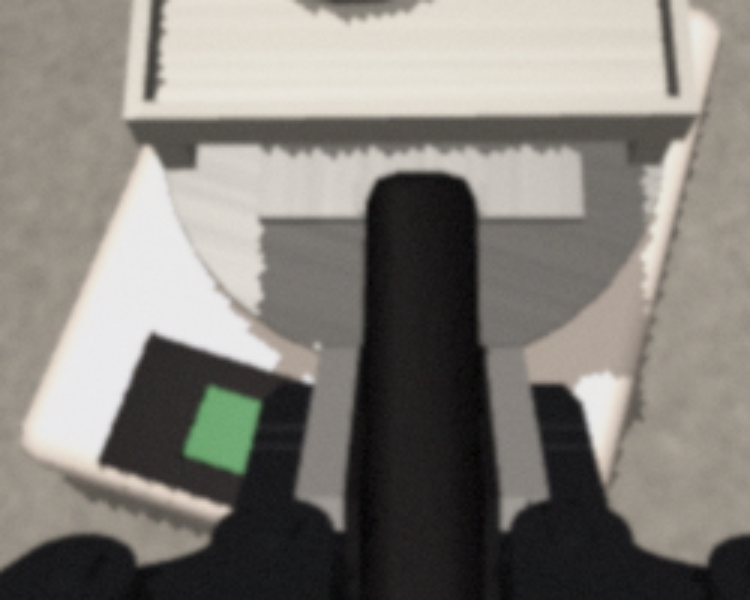

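Run:
```python
from path import *
l,az,_=lifter_now()
plan([(*l,az),(.536,-.3994,.077,.6)],8)
```

```text
[0.0, 0.24, -0.2, -0.0, 0.0, 0.0]
[0.0, 0.87, -0.74, -0.0, 0.0, -0.0]
[0.01, 1.76, -1.5, -0.0, 0.0, -0.0]
[0.01, 2.78, -2.37, -0.0, 0.0, -0.0]
[0.01, 3.79, -3.24, -0.0, 0.001, -0.0]
[0.02, 4.68, -4.0, -0.0, 0.001, -0.0]
[0.02, 5.31, -4.53, -0.0, 0.001, -0.001]
[0.02, 5.55, -4.74, -0.0, 0.001, -0.001]
```

{"fn": "apply_moves", "kwargs": {"increments": [{"x": 0,"y": 0.24,"z": -0.2,"ax": 0,"ay": 0,"az": 0,"grip": 1},{"x": 0,"y": 0.87,"z": -0.74,"ax": 0,"ay": 0,"az": 0,"grip": 1},{"x": 0.01,"y": 1.76,"z": -1.5,"ax": 0,"ay": 0,"az": 0,"grip": 1},{"x": 0.01,"y": 2.78,"z": -2.37,"ax": 0,"ay": 0,"az": 0,"grip": 1},{"x": 0.01,"y": 3.79,"z": -3.24,"ax": 0,"ay": 0.001,"az": 0,"grip": 1},{"x": 0.02,"y": 4.68,"z": -4.0,"ax": 0,"ay": 0.001,"az": 0,"grip": 1},{"x": 0.02,"y": 5.31,"z": -4.53,"ax": 0,"ay": 0.001,"az": 0,"grip": 1},{"x": 0.02,"y": 5.55,"z": -4.74,"ax": 0,"ay": 0.001,"az": 0,"grip": 1},{"x": 0.02,"y": 5.55,"z": -4.74,"ax": 0,"ay": 0.001,"az": 0,"grip": 1}]}}

```text
time_s: 17.23
eef_pos: [0.4511, -0.4576, 0.1294]
eef_rot: [0.802, -0.373, 0.197, -0.423]
wrist_force: [0.4, -0.8, -4.1]
opening: 0.153
```

```bash
python3 st.py 11
python3 - <<'E'
from path import *
l,az,_=lifter_now()
for z in (.074,.071,.067,.0625): print(z,inc(*L(l[0],l[1],z,.6)))
E
```

```text
(array([ 0.536 , -0.3994,  0.077 ]), np.float64(0.6001909212285157), array([ 0.0002, -0.0005,  1.    ]))
17.225 [ 0.4375 -0.7674 -4.142 ] [-0.5784  0.8282  0.0031] 0.15260785291188933
0.074 [-0.002  0.253 -0.213 -0.     0.    -0.   ]
0.071 [-0.002  0.483 -0.406 -0.     0.    -0.   ]
0.067 [-0.002  0.789 -0.664 -0.     0.    -0.   ]
0.0625 [-0.002  1.133 -0.954 -0.     0.    -0.   ]
```

View pics/w11.png

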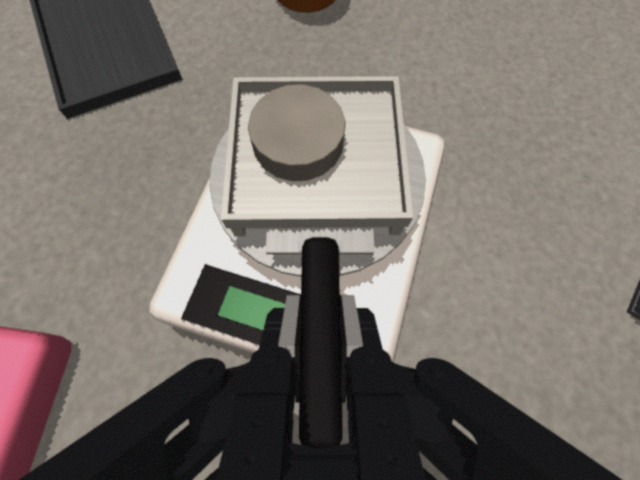

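Run:
```python
from h import *
p=vision.camera_params('wrist');a=onz('wrist',(318,275),.062,p);print(a,a[:2]+.066*np.array([np.cos(.6),np.sin(.6)]))
print(.5*(onz('wrist',(211,175),.062,p)+onz('wrist',(426,175),.062,p)))
```

```text
[ 0.48800492 -0.43091209  0.062     ] [ 0.54247707 -0.39364569]
[ 0.53976201 -0.39569258  0.062     ]
```

{"fn": "apply_moves", "kwargs": {"increments": [{"x": 0,"y": 0.15,"z": -0.12,"ax": 0,"ay": 0,"az": 0,"grip": 1},{"x": 0,"y": 0.27,"z": -0.23,"ax": 0,"ay": 0,"az": 0,"grip": 1},{"x": 0,"y": 0.39,"z": -0.33,"ax": 0,"ay": 0,"az": 0,"grip": 1},{"x": 0,"y": 0.5,"z": -0.42,"ax": 0,"ay": 0,"az": 0,"grip": 1},{"x": 0,"y": 0.6,"z": -0.51,"ax": 0,"ay": 0,"az": 0,"grip": 1},{"x": 0,"y": 0.7,"z": -0.59,"ax": 0,"ay": 0,"az": 0,"grip": 1},{"x": 0,"y": 0.8,"z": -0.67,"ax": 0,"ay": 0,"az": 0,"grip": 1},{"x": 0,"y": 0.92,"z": -0.77,"ax": 0,"ay": 0,"az": 0,"grip": 1},{"x": 0,"y": 1.03,"z": -0.87,"ax": 0,"ay": 0,"az": 0,"grip": 1},{"x": 0,"y": 1.1,"z": -0.92,"ax": 0,"ay": 0,"az": 0,"grip": 1},{"x": 0,"y": 1.1,"z": -0.92,"ax": 0,"ay": 0,"az": 0,"grip": 1}]}}

```text
time_s: 18.65
eef_pos: [0.4512, -0.4576, 0.1153]
eef_rot: [0.802, -0.373, 0.197, -0.423]
wrist_force: [-0.7, -0.1, -2.1]
opening: 0.154
```

```bash
python3 st.py 12
```

```text
(array([ 0.5361, -0.3995,  0.0629]), np.float64(0.6002265277104536), array([-0.    , -0.0002,  1.    ]))
18.65 [-0.699  -0.1107 -2.0837] [-0.3042  0.5184  0.0226] 0.15374684949030218
```

View pics/w12.png

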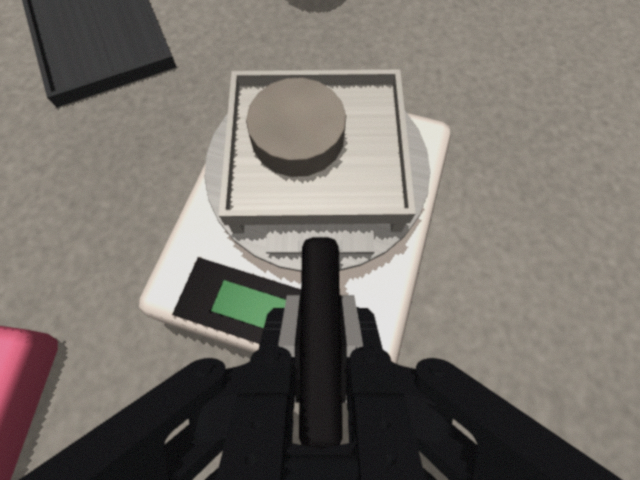

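{"fn": "apply_moves", "kwargs": {"increments": [{"x": 0,"y": -0.2,"z": -0.23,"ax": 0,"ay": 0,"az": 0,"grip": 1},{"x": 0,"y": -0.7,"z": -0.83,"ax": 0,"ay": 0,"az": 0,"grip": 1},{"x": 0,"y": -1.4,"z": -1.66,"ax": 0,"ay": 0,"az": 0,"grip": 1},{"x": 0,"y": -2.3,"z": -2.73,"ax": 0,"ay": 0,"az": 0,"grip": 1},{"x": 0,"y": -3.3,"z": -3.92,"ax": 0,"ay": 0,"az": 0,"grip": 1},{"x": 0,"y": -4.3,"z": -5.11,"ax": 0,"ay": 0,"az": 0,"grip": 1},{"x": 0,"y": -5.3,"z": -6.3,"ax": 0,"ay": 0,"az": 0,"grip": 1},{"x": 0,"y": -6.3,"z": -7.48,"ax": 0,"ay": 0,"az": 0,"grip": 1},{"x": 0,"y": -7.3,"z": -8.67,"ax": 0,"ay": 0,"az": 0,"grip": 1},{"x": 0,"y": -8.4,"z": -9.98,"ax": 0,"ay": 0,"az": 0,"grip": 1}]}}

```text
time_s: 19.95
eef_pos: [0.3428, -0.5319, 0.1153]
eef_rot: [0.802, -0.373, 0.197, -0.423]
wrist_force: [-0.8, -0.3, -1.6]
opening: 0.152
```

```bash
python3 st.py 13
python3 - <<'E'
from path import *
l,az,_=lifter_now()
plan([(*l,az),(.42,-.46,.16,.7),(.53,-.25,.16,1.003)],10)
E
```

```text
(array([ 0.4277, -0.4738,  0.0629]), np.float64(0.6002607751559208), array([-0.0001, -0.0001,  1.    ]))
19.95 [-0.8388 -0.2799 -1.6409] [-0.3514  0.5617 -0.0367] 0.15174915454481192
[-0.05, -0.69, 0.62, 0.001, -0.007, 0.007]
[-0.2, -2.58, 2.35, 0.001, -0.028, 0.024]
[-0.43, -5.35, 4.9, 0.001, -0.058, 0.049]
[-1.29, -5.96, 8.02, 0.001, -0.098, 0.083]
[-2.97, -3.09, 11.43, 0.001, -0.146, 0.124]
[-4.66, -0.19, 14.88, 0.002, -0.194, 0.164]
[-6.22, 2.49, 18.08, 0.002, -0.239, 0.202]
[-7.52, 4.71, 20.72, 0.002, -0.275, 0.232]
[-8.4, 6.23, 22.53, 0.002, -0.3, 0.253]
[-8.73, 6.79, 23.2, 0.002, -0.309, 0.261]
```

View pics/w13.png

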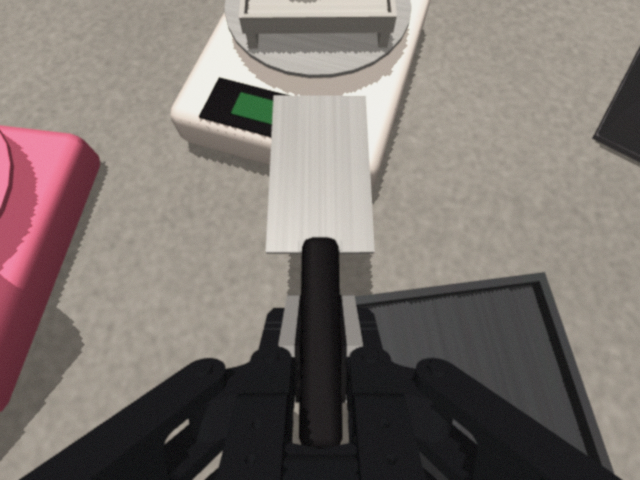

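{"fn": "apply_moves", "kwargs": {"increments": [{"x": -0.05,"y": -0.69,"z": 0.62,"ax": 0,"ay": -0.007,"az": 0.007,"grip": 1},{"x": -0.2,"y": -2.58,"z": 2.35,"ax": 0,"ay": -0.028,"az": 0.024,"grip": 1},{"x": -0.43,"y": -5.35,"z": 4.9,"ax": 0,"ay": -0.058,"az": 0.049,"grip": 1},{"x": -1.29,"y": -5.96,"z": 8.02,"ax": 0.001,"ay": -0.098,"az": 0.083,"grip": 1},{"x": -2.97,"y": -3.09,"z": 11.43,"ax": 0.001,"ay": -0.146,"az": 0.124,"grip": 1},{"x": -4.66,"y": -0.19,"z": 14.88,"ax": 0.002,"ay": -0.194,"az": 0.164,"grip": 1},{"x": -6.22,"y": 2.49,"z": 18.08,"ax": 0.002,"ay": -0.239,"az": 0.202,"grip": 1},{"x": -7.52,"y": 4.71,"z": 20.72,"ax": 0.002,"ay": -0.275,"az": 0.232,"grip": 1},{"x": -8.4,"y": 6.23,"z": 22.53,"ax": 0.002,"ay": -0.3,"az": 0.253,"grip": 1},{"x": -8.73,"y": 6.79,"z": 23.2,"ax": 0.002,"ay": -0.309,"az": 0.261,"grip": 1}]}}

```text
time_s: 21.25
eef_pos: [0.4757, -0.335, 0.2131]
eef_rot: [0.871, -0.405, 0.117, -0.253]
wrist_force: [0.5, -0.1, -3.0]
opening: 0.155
```

```bash
python3 st.py 14
python3 - <<'E'
from path import *
l,az,_=lifter_now()
# target: dish centre mean (.577,-.134) ; original lifter pose was .5805,-.1316
plan([(*l,az),(.579,-.133,.13,1.01),(.579,-.133,.03,1.01)],10)
E
```

```text
(array([ 0.5307, -0.2481,  0.1607]), np.float64(1.0062049000347377), array([-0.0005, -0.0003,  1.    ]))
21.25 [ 0.4659 -0.0853 -2.9916] [-0.5928  0.396  -0.0231] 0.15463180343731006
[-0.1, 0.51, 0.38, -0.001, 0.0, 0.0]
[-0.38, 1.89, 1.38, -0.001, -0.0, 0.001]
[-0.78, 3.94, 2.85, -0.001, -0.001, 0.001]
[-1.28, 6.42, 4.64, -0.001, -0.002, 0.002]
[-1.82, 9.12, 6.59, -0.001, -0.002, 0.002]
[-2.05, 11.75, 6.16, -0.001, -0.003, 0.003]
[-2.05, 14.13, 4.16, -0.001, -0.003, 0.003]
[-2.05, 16.09, 2.5, -0.001, -0.003, 0.003]
[-2.05, 17.42, 1.38, -0.001, -0.003, 0.003]
[-2.05, 17.9, 0.97, -0.001, -0.003, 0.003]
```

View pics/w14.png

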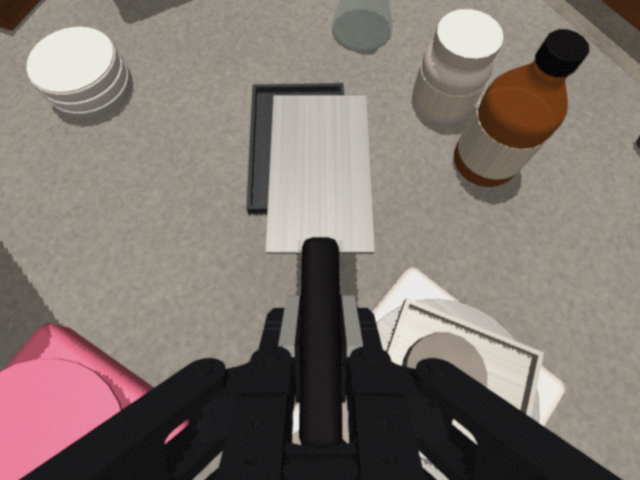

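{"fn": "apply_moves", "kwargs": {"increments": [{"x": -0.1,"y": 0.51,"z": 0.38,"ax": 0,"ay": 0,"az": 0,"grip": 1},{"x": -0.38,"y": 1.89,"z": 1.38,"ax": 0,"ay": 0,"az": 0,"grip": 1},{"x": -0.78,"y": 3.94,"z": 2.85,"ax": 0,"ay": 0,"az": 0,"grip": 1},{"x": -1.28,"y": 6.42,"z": 4.64,"ax": 0,"ay": -0.002,"az": 0.002,"grip": 1},{"x": -1.82,"y": 9.12,"z": 6.59,"ax": 0,"ay": -0.002,"az": 0.002,"grip": 1},{"x": -2.05,"y": 11.75,"z": 6.16,"ax": 0,"ay": -0.003,"az": 0.003,"grip": 1},{"x": -2.05,"y": 14.13,"z": 4.16,"ax": 0,"ay": -0.003,"az": 0.003,"grip": 1},{"x": -2.05,"y": 16.09,"z": 2.5,"ax": 0,"ay": -0.003,"az": 0.003,"grip": 1},{"x": -2.05,"y": 17.42,"z": 1.38,"ax": 0,"ay": -0.003,"az": 0.003,"grip": 1},{"x": -2.05,"y": 17.9,"z": 0.97,"ax": 0,"ay": -0.003,"az": 0.003,"grip": 1},{"x": -2.05,"y": 17.9,"z": 0.97,"ax": 0,"ay": -0.003,"az": 0.003,"grip": 1}]}}

```text
time_s: 22.68
eef_pos: [0.5244, -0.22, 0.0825]
eef_rot: [0.872, -0.405, 0.117, -0.251]
wrist_force: [0.3, 0.1, -2.4]
opening: 0.157
```

```bash
python3 st.py 15
python3 - <<'E'
from path import *
for z in (.02,.01,.0045,.0035): print(z,inc(*L(.579,-.133,z,1.01)))
E
```

```text
(array([ 0.5791, -0.1328,  0.0302]), np.float64(1.0103413548682325), array([-0.0004, -0.001 ,  1.    ]))
22.675 [ 0.2675  0.1117 -2.3588] [-0.5514  0.3343 -0.0098] 0.1574451081994751
0.02 [-0.038  0.817 -0.675 -0.001  0.001  0.   ]
0.01 [-3.900e-02  1.581e+00 -1.319e+00 -1.000e-03  1.000e-03  0.000e+00]
0.0045 [-3.900e-02  2.002e+00 -1.674e+00 -1.000e-03  1.000e-03  0.000e+00]
0.0035 [-3.900e-02  2.078e+00 -1.738e+00 -1.000e-03  1.000e-03  0.000e+00]
```

View pics/w15.png

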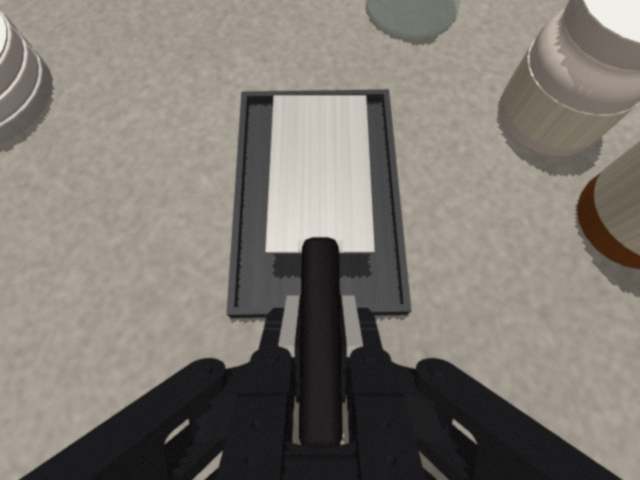

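Blade sits over the dish with both side walls and the front wall clear; lower to the floor.

{"fn": "apply_moves", "kwargs": {"increments": [{"x": -0.03,"y": 0.4,"z": -0.33,"ax": 0,"ay": 0,"az": 0,"grip": 1},{"x": -0.03,"y": 0.8,"z": -0.67,"ax": 0,"ay": 0,"az": 0,"grip": 1},{"x": -0.03,"y": 1.2,"z": -1.0,"ax": 0,"ay": 0,"az": 0,"grip": 1},{"x": -0.03,"y": 1.55,"z": -1.3,"ax": 0,"ay": 0,"az": 0,"grip": 1},{"x": -0.03,"y": 1.8,"z": -1.5,"ax": 0,"ay": 0,"az": 0,"grip": 1},{"x": -0.03,"y": 1.95,"z": -1.63,"ax": 0,"ay": 0,"az": 0,"grip": 1},{"x": -0.03,"y": 2.04,"z": -1.71,"ax": 0,"ay": 0,"az": 0,"grip": 1},{"x": -0.03,"y": 2.04,"z": -1.71,"ax": 0,"ay": 0,"az": 0,"grip": 1}]}}

```text
time_s: 23.72
eef_pos: [0.5244, -0.2202, 0.0565]
eef_rot: [0.871, -0.405, 0.116, -0.251]
wrist_force: [0.1, -0.6, -0.8]
opening: 0.158
```

```bash
python3 st.py 16
```

```text
(array([ 0.5792, -0.1331,  0.0042]), np.float64(1.0102333994166375), array([-0.0012, -0.0003,  1.    ]))
23.725 [ 0.0758 -0.6134 -0.8364] [-0.4352  0.286   0.0363] 0.1577295442871251
```

View pics/w16.png

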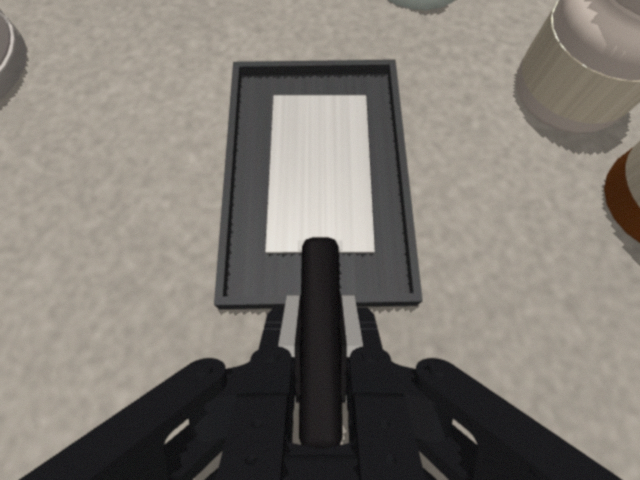

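{"fn": "apply_moves", "kwargs": {"increments": [{"x": 0,"y": 0.03,"z": -0.03,"ax": 0,"ay": 0,"az": 0,"grip": 1},{"x": 0,"y": 0.03,"z": -0.03,"ax": 0,"ay": 0,"az": 0,"grip": 0.8},{"x": 0,"y": 0.03,"z": -0.03,"ax": 0,"ay": 0,"az": 0,"grip": 0.5},{"x": 0,"y": 0.03,"z": -0.03,"ax": 0,"ay": 0,"az": 0,"grip": 0.3},{"x": 0,"y": 0.03,"z": -0.03,"ax": 0,"ay": 0,"az": 0,"grip": 0.3},{"x": 0,"y": 0.03,"z": -0.03,"ax": 0,"ay": 0,"az": 0,"grip": 0.3},{"x": 0,"y": 0.03,"z": -0.03,"ax": 0,"ay": 0,"az": 0,"grip": 0.3},{"x": 0,"y": -1.5,"z": 0,"ax": 0,"ay": 0,"az": 0,"grip": 0.3},{"x": 0,"y": -4.0,"z": 0,"ax": 0,"ay": 0,"az": 0,"grip": 0.3},{"x": 0,"y": -8.0,"z": 0,"ax": 0,"ay": 0,"az": 0,"grip": 0.3},{"x": 0,"y": -12.0,"z": 0,"ax": 0,"ay": 0,"az": 0,"grip": 0.3},{"x": 0,"y": -12.0,"z": 0,"ax": 0,"ay": 0,"az": 0,"grip": 0.3}]}}

```text
time_s: 25.28
eef_pos: [0.4835, -0.2895, 0.1514]
eef_rot: [0.87, -0.407, 0.115, -0.253]
wrist_force: [0.2, 0.3, -0.5]
opening: 0.7
```

```bash
python3 st.py 17
python3 - <<'E'
from h import *
s=vision.camera('side')[:,:,::-1]; cv2.imwrite('pics/s17.png',cv2.resize(s[200:410,240:450],None,fx=2.8,fy=2.8,interpolation=cv2.INTER_CUBIC))
s=vision.camera('top')[:,:,::-1]; cv2.imwrite('pics/t17.png',cv2.resize(s[140:300,270:480],None,fx=3.7,fy=3.7,interpolation=cv2.INTER_CUBIC))
E
```

```text
(array([ 0.5386, -0.2028,  0.0987]), np.float64(1.0074695879692048), array([-0.0045,  0.0059,  1.    ]))
25.275 [ 0.2127  0.2745 -0.4533] [-0.2309  0.1509  0.0205] 0.6998644288474777
```

View pics/w17.png

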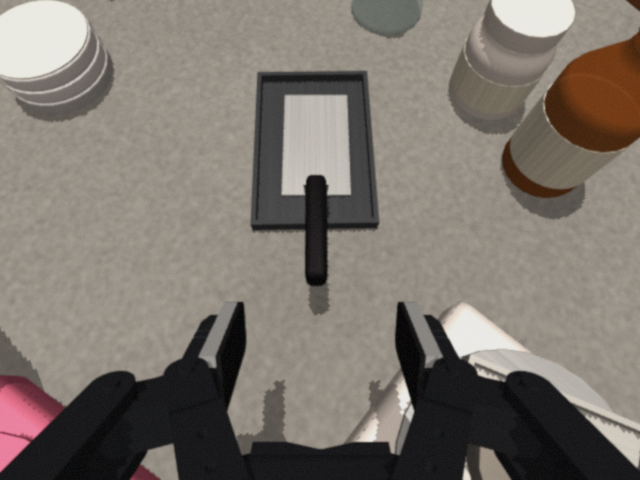

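View pics/s17.png

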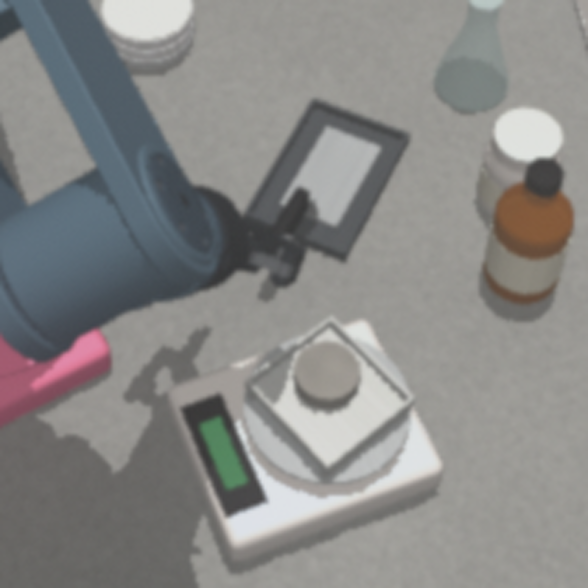

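View pics/t17.png

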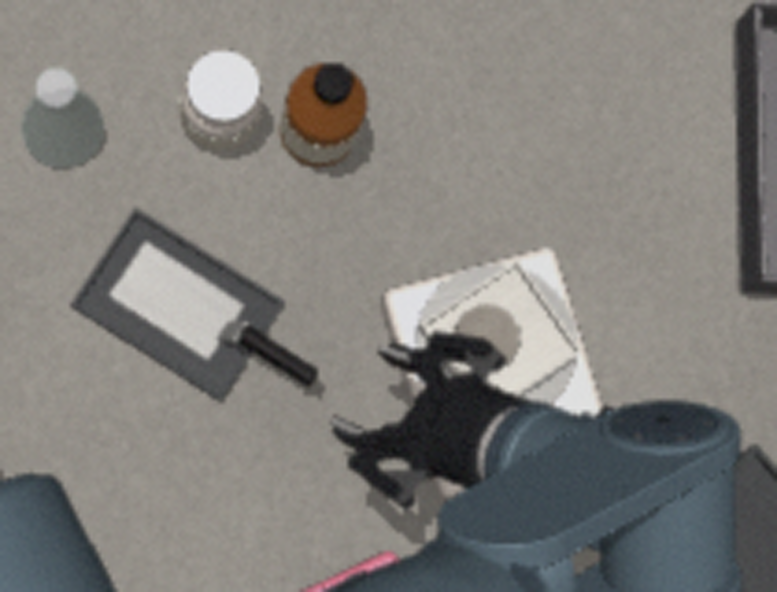

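{"fn": "apply_moves", "kwargs": {"increments": [{"x": 0,"y": -3,"z": 2.5,"ax": 0,"ay": 0,"az": 0,"grip": 0.3},{"x": -3,"y": -7,"z": 5.5,"ax": 0,"ay": 0,"az": 0,"grip": 0.3},{"x": -7,"y": -10,"z": 8,"ax": 0,"ay": 0,"az": 0,"grip": 0.3},{"x": -11,"y": -10,"z": 8,"ax": 0,"ay": 0,"az": 0,"grip": 0.3},{"x": -11,"y": -10,"z": 8,"ax": 0,"ay": 0,"az": 0,"grip": 0.3},{"x": -11,"y": -10,"z": 8,"ax": 0,"ay": 0,"az": 0,"grip": 0.3}]}}

```text
time_s: 26.18
eef_pos: [0.3883, -0.2291, 0.2752]
eef_rot: [0.872, -0.404, 0.117, -0.251]
wrist_force: [0.2, 0.2, 0.4]
opening: 0.698
```

Run:
```python
from h import *
print(onz('side',(357.7,341.3),.082), 'pan side .5428 -.3996')
o=ctrl.get_obs();print(o['time_s'],o['eef_pos'],np.abs(o['dq']).max(),o['wrist_force'])
s=vision.camera('side')[:,:,::-1]; cv2.imwrite('pics/s18.png',s)
s=vision.camera('top')[:,:,::-1]; cv2.imwrite('pics/t18.png',s)
```

```text
[ 0.54427305 -0.40230803  0.082     ] pan side .5428 -.3996
26.175 [ 0.38831977 -0.22914169  0.27524975] 0.02313720218445845 [0.20703366 0.21098953 0.41926113]
```

View pics/s18.png

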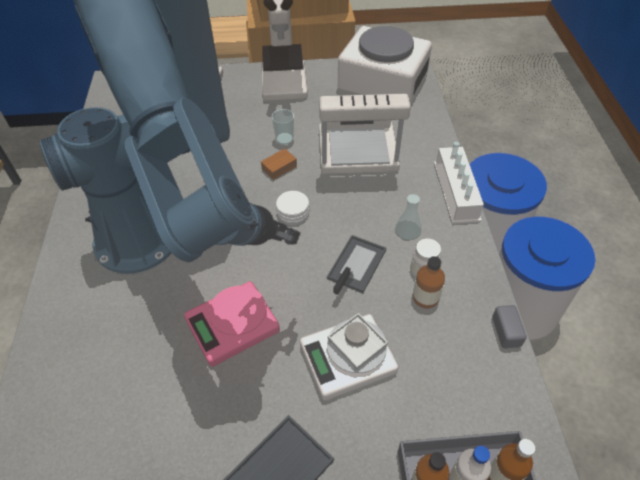

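View pics/t18.png

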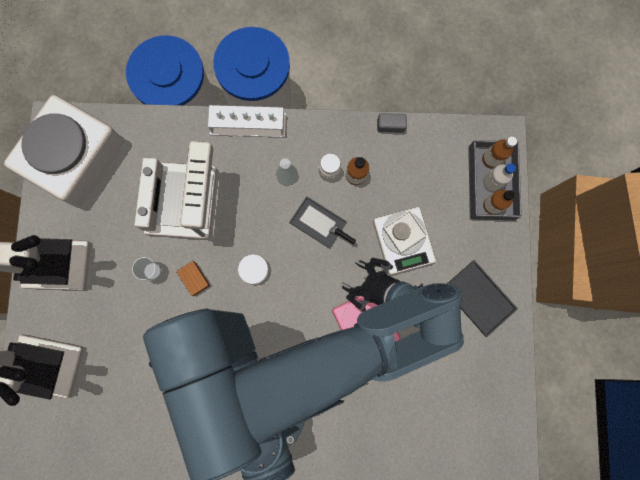

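All is in place: tray with the stone on the white balance pan, lifter in its dish, bystanders where they stood, arm clear.

```bash
python3 -c "
from bench import ticket; print(ticket.hand_in())"
```

```text
the job is handed in; nothing more can be done
None
```

I carried the tray, with the stone in it, out from under the lamp on the lifter and set it on the white balance pan. I then laid the lifter back in its dish, moved the arm clear and handed in at about 26 s; no verdict was reported.

My last checks:
- **Load:** the wrist force rose by about 1.9 N on lifting, matching the weight of the tray and stone. It returned to the unloaded value once the tray stood on the pan.
- **Position on the pan:** the side camera put the tray about 3 mm from the pan's centre. The top camera put it under 1 mm off just before I lowered it. The two cameras disagree with each other by about 4–5 mm, which is well within the 20 mm allowed.
- **Stone:** it lies flat in the tray, roughly 13 mm off the tray's centre (judged by eye), and did not shift visibly on the way.
- **Lifter:** the blade lies flat on the dish floor, within about 5 mm of its middle.
- **Surroundings:** in the last side and top views the glassware and boxes look where they stood, and the arm touches nothing.

I did not measure the pan's sinking or its settled state directly. I inferred those from the force reading and the pictures.

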